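# Clamp bisque test tiles under the masking straightedge of a spray jig

## Task

Get the spray jig ready for glazing: lay every loose unglazed test tile flat on the jig's bed, side by side, hanging-hole end flush against the fence. Then lay the masking straightedge over them on the two end blocks, flush against the fence and with its slots over the slots in the blocks, and fasten it: put a thumbscrew down through both slots at each end until its collar is seated, and give it a quarter turn so that its wings stand crosswise to the bar. Leave the pots and the glaze jar round about where they stand.

Things in the scene. Friction and masses are not known exactly. Their poses are not given: they have to be found in the camera images.
- spray_bed: Spray jig fixed to the table: plywood bed 100 (x) x 310 (y) mm, origin at the centre of its underside, z up, x towards the fence at its back, y along the fence. Tile area: between the two end blocks, y -115 to +115, x -50 (front edge) to +38 mm (fence), its surface at z = 20 mm. End blocks: y 115 to 155 either side, steel top at z = 32 mm
- fence (a point): middle of the fence's flat front face at its top edge: x = 38, y = 0, z = 38 mm of the bed. The fence is an aluminium strip along the bed's whole back, 12 mm thick; its face rises from z = 20 (tile area) or 32 (end blocks) to 38 mm. A tile's origin is at about x = 0.5 and the straightedge's at x = 22 mm of the bed when they touch it
- slot_left (a point): centre of the slot in the end block at +y of the bed, on its top face: x = 21.5, y = 135, z = 32 mm of the bed. The slot is 25 mm long along y, 9.5 mm wide, through an 8 mm steel plate, over a hollow 30 (x) x 32 (y) mm that goes down to the table, so a screw's cross pin can turn below the plate
- slot_right (a point): centre of the like slot in the end block at -y: x = 21.5, y = -135, z = 32 mm of the bed
- straightedge: Masking straightedge: loose flat aluminium bar 32 (x) x 310 (y) x 8 mm, about 260 g, same either way round. Origin at the centre of its underside. Through slots 25 mm along y, 9.5 mm wide, at x = 0, y = +135 and -135 mm. Wooden grip block in the middle, 24 (x) x 14 (y) mm, z = 8 to 40 mm: take it across its 14 mm. Laid right it rests on the end blocks, just clear of the tiles
- thumbscrew_a: Loose quarter-turn thumbscrew, 60 g, origin on its axis under the collar, z up. Wing head: plate 10 (x) x 34 (y) mm, z = 7 to 30. Collar 26 mm across, z = 0 to 5. Shank 7 mm across, cross pin at its foot 22 mm long along y (in line with the wings), 7 thick, z = -24 to -17. It passes a slot only with wings in line; no thread or stop: turns freely, crosswise the pin holds under the plate
- thumbscrew_b: Loose quarter-turn thumbscrew, 60 g, origin on its axis under the collar, z up. Wing head: plate 10 (x) x 34 (y) mm, z = 7 to 30. Collar 26 mm across, z = 0 to 5. Shank 7 mm across, cross pin at its foot 22 mm long along y (in line with the wings), 7 thick, z = -24 to -17. It passes a slot only with wings in line; no thread or stop: turns freely, crosswise the pin holds under the plate
- screw_block: Wooden parking block fixed to the table, 50 (x) x 120 (y) x 34 mm, origin at the centre of its underside. The thumbscrews stand in two through slots along y, 26 x 10.5 mm, at x = 0, y = +30 and -30 mm, collar on the block's top, wings along y. Stones and forms standing between here and the jig, and behind the jig, reach 150 mm: carry things over them
- tile_1: Unglazed (bare bisque) test tile, 75 (x) x 45 (y) mm, body 8 mm thick (10 with its raised step), 30 g, hanging hole near its +x end. Origin at the centre of its underside. Two or three of the four are present; the rest are absent (None)
- tile_1_hole (a point): hanging hole of that tile, 29 mm from its middle towards +x, on top
- tile_2: Unglazed (bare bisque) test tile, 75 (x) x 45 (y) mm, body 8 mm thick (10 with its raised step), 30 g, hanging hole near its +x end. Origin at the centre of its underside. Two or three of the four are present; the rest are absent (None)
- tile_2_hole (a point): hanging hole of that tile, 29 mm from its middle towards +x, on top
- tile_3: Unglazed (bare bisque) test tile, 75 (x) x 45 (y) mm, body 8 mm thick (10 with its raised step), 30 g, hanging hole near its +x end. Origin at the centre of its underside. Two or three of the four are present; the rest are absent (None)
- tile_3_hole (a point): hanging hole of that tile, 29 mm from its middle towards +x, on top
- tile_4: Unglazed (bare bisque) test tile, 75 (x) x 45 (y) mm, body 8 mm thick (10 with its raised step), 30 g, hanging hole near its +x end. Origin at the centre of its underside. Two or three of the four are present; the rest are absent (None)
- tile_4_hole (a point): hanging hole of that tile, 29 mm from its middle towards +x, on top
- glaze_jar: bystander: white plastic glaze jar, 72 mm across, 101 high, loose; origin at the centre of its underside
- cream_pot: bystander: small cream pot, 74 mm across, 77 high, loose; origin at the centre of its underside
- red_pot: bystander: small red clay pot, 85 mm across, 82 high, loose; origin at the centre of its underside

How it is judged:
On the way, in this order (a step that is already met when the one before it is completed fails the run):
1. every tile present lies flat on the bed, hole end flush against the fence (x of tile_1 in the frame of spray_bed between -0.003 and 0.003 m and y of tile_1 in the frame of spray_bed between -0.097 and 0.097 m and z of tile_1 in the frame of spray_bed between 0.017 and 0.024 m and angle between the x axis of each of tile_1, tile_2, tile_3, tile_4 and the x axis of spray_bed, either way round below 0.07 rad and angle between each of tile_1, tile_2, tile_3, tile_4's own z axis and vertical below 0.06 rad and x of each of tile_1_hole, tile_2_hole, tile_3_hole, tile_4_hole in the frame of spray_bed above 0.02 m and x of tile_2 in the frame of spray_bed between -0.003 and 0.003 m and y of tile_2 in the frame of spray_bed between -0.097 and 0.097 m and z of tile_2 in the frame of spray_bed between 0.017 and 0.024 m and x of tile_3 in the frame of spray_bed between -0.003 and 0.003 m and y of tile_3 in the frame of spray_bed between -0.097 and 0.097 m and z of tile_3 in the frame of spray_bed between 0.017 and 0.024 m and x of tile_4 in the frame of spray_bed between -0.003 and 0.003 m and y of tile_4 in the frame of spray_bed between -0.097 and 0.097 m and z of tile_4 in the frame of spray_bed between 0.017 and 0.024 m), for 0.2 s.
2. the straightedge lies on both end blocks, flush against the fence, slots over slots, let go (x of straightedge in the frame of spray_bed between 0.0185 and 0.024 m and y of straightedge in the frame of spray_bed between -0.0035 and 0.0035 m and z of straightedge in the frame of spray_bed between 0.0295 and 0.0345 m and angle between the y axis of straightedge and the y axis of spray_bed, either way round below 0.022 rad and angle between straightedge's own z axis and vertical below 0.05 rad and contact force between the fingers and straightedge below 0.5 N), for 0.2 s.
At the end, for the whole second after the job is handed in: Tiles present: flat, hole end within 3.5 mm of fence, square to 4 deg. Bar on both blocks, within 3.5 mm of fence and of slot over slot, parallel to 1.2 deg. In each slot a thumbscrew, upright, within 3.5 mm of its centre, collar within 2.5 mm of the bar, wings 60 deg or more off its line. At rest (all of step 1 and x of straightedge in the frame of spray_bed between 0.0185 and 0.024 m and y of straightedge in the frame of spray_bed between -0.0035 and 0.0035 m and z of straightedge in the frame of spray_bed between 0.0295 and 0.0345 m and angle between the y axis of straightedge and the y axis of spray_bed, either way round below 0.022 rad and angle between straightedge's own z axis and vertical below 0.05 rad and ((horizontal distance between thumbscrew_a and slot_left below 0.0035 m and z of thumbscrew_a in the frame of spray_bed between 0.0375 and 0.0425 m and angle between thumbscrew_a's own z axis and vertical below 0.1 rad and angle between the y axis of thumbscrew_a and the y axis of spray_bed, either way round above 1.05 rad) or (horizontal distance between thumbscrew_b and slot_left below 0.0035 m and z of thumbscrew_b in the frame of spray_bed between 0.0375 and 0.0425 m and angle between thumbscrew_b's own z axis and vertical below 0.1 rad and angle between the y axis of thumbscrew_b and the y axis of spray_bed, either way round above 1.05 rad)) and ((horizontal distance between thumbscrew_a and slot_right below 0.0035 m and z of thumbscrew_a in the frame of spray_bed between 0.0375 and 0.0425 m and angle between thumbscrew_a's own z axis and vertical below 0.1 rad and angle between the y axis of thumbscrew_a and the y axis of spray_bed, either way round above 1.05 rad) or (horizontal distance between thumbscrew_b and slot_right below 0.0035 m and z of thumbscrew_b in the frame of spray_bed between 0.0375 and 0.0425 m and angle between thumbscrew_b's own z axis and vertical below 0.1 rad and angle between the y axis of thumbscrew_b and the y axis of spray_bed, either way round above 1.05 rad)) and linear speed of each of tile_1, tile_2, tile_3, tile_4, straightedge, thumbscrew_a, thumbscrew_b below 0.02 m/s); the robot touches nothing.
It fails at once if the white plastic glaze jar is pushed more than 4 cm or tipped over (distance of glaze_jar from where it was at the start of the episode above 0.04 m or angle between glaze_jar's own z axis and vertical above 0.5 rad).
It fails at once if the small cream pot is pushed more than 4 cm or tipped over (distance of cream_pot from where it was at the start of the episode above 0.04 m or angle between cream_pot's own z axis and vertical above 0.5 rad).
It fails at once if the small red clay pot is pushed more than 4 cm or tipped over (distance of red_pot from where it was at the start of the episode above 0.04 m or angle between red_pot's own z axis and vertical above 0.5 rad).
Of tile_1, tile_2, tile_3, tile_4 only 2 to 3 are there at a start; the rules pass over those that are not, and their reading is None.
At some moment in a run one of tile_1, tile_2, tile_3, tile_4, straightedge may be knocked a few centimetres aside while the robot is not near it.
It also fails if it takes over 210 s, if anything falls off the work surface, if the arm or the gripper's body presses on something with over 40 N, if the wrist force passes 120 N, or if a joint passes its speed limit or range.

## Robot

A 6-joint arm with a two-finger parallel gripper is mounted at the origin on a cart in front of the work surface, level with it; the furniture and walls round the work are solid. World frame = base frame: x ahead of the robot, y to its left, z up, the work surface at z = 0. Lengths are in m, angles in rad, forces in N, time in s.
With the tool pointing down it reaches from about 0.375 to 0.9 m from the base axis. Payload 3.1 kg.
Tool frame: the origin (TCP) lies at the centre of the arm's flange, where the gripper is bolted on; the fingertips stand 182 mm ahead of it and the grasp point (between the pads) lies 164 mm ahead of it; z points along the fingers, y is the line along which they close (so a half turn about z gives the same grasp; the last joint's range is limited). The gripper opens to 87 mm and grips with 3 to 60 N. Pads are 19 mm wide; open, the fingers measure 117 mm over their backs; the gripper's body (75 mm by 190 mm) begins 51 mm behind the grasp point.
Start: joints at [1.143, 0.527, 1.433, -0, 1.181, -0.178], TCP at [0.154, 0.606, 0.405] pointing down, gripper open.
Joint ranges: [-3.08, 3.08], [-0.75, 2.2], [0.22, 2.44], [-1.43, 4.57], [0, 2.65], [-2.85, 2.85]. Speed limits (rad/s): [2.79, 2.79, 3.14, 3.14, 3.14, 3.14].

## Interface

Orientations are given as a unit quaternion [x, y, z, w].
In Python, from rig import * gives the robot as it stands.
- The arm moves only by the tool move_arm, never from a script. Its argument "commands" is a list that holds one entry, the list of rows, each a list of 6 numbers: the shift along the tool's x, y, z in units of 40 mm (1.0 is 40 mm), then the turn, a rotation vector about the tool's x, y, z in rad. A call has 1 to 12 rows; each row is the pose to reach, as a shift and turn from the pose commanded when the call began, along the tool's axes at that moment; what a row does not reach only later rows make up. A row lasts 1/8 s, in which the tool goes at most 62.5 mm and 10.7 degrees, less where a joint would pass 70% of its speed; a pose out of reach is approached as far as the arm can. A call with a gripper value outside its range is refused whole. "claw" is the closure, from -1 (fully open) to 1 (shut), so that 0 is half open, set as the call begins (left out, the last holds). The fingers move at their own pace and stop on an object; "squeeze" is the grip in N (left out, the last holds). Time passes only in rows, so rows that repeat a pose let the fingers close. It gives the time, the measured TCP pose, the force, the opening and the grip force at its end, in the units of the state.
- get_obs(): the state, without advancing time (a new reading comes with each control period).
- camera(name): name is "side" or "top"; returns a dict with "pixels" (384x512x3 uint8, blue, green, red), "range_z" (384x512 float32, m along the optical axis (not along the pixel's ray), 0 where there is no reading), "camera_matrix" (3x3 intrinsics, pixels), "extrinsics" (4x4, takes a point from world to camera coordinates). Camera axes: x right, y up, looking along -z (the intrinsics and any distortion apply to the point x, -y, -z); pixel columns grow to the right and rows downward; lengths in m; the calibration is good to about 2 mm. A picture is of the moment at which its call begins.
- hand_in(): hands the job in; it is judged then, once.
The state is a dict: "time": time; "q": joint angles; "joint_velocities": joint speeds; "joint_torque": joint torques, N m; "position": TCP position; "tool_rot": TCP orientation; "ft_force": force on the tool from outside, world axes, zero at the start; "moment": the same for the moment, N m; "grip_width": finger opening in m; "grip_force": force on a finger pad.
Only numpy, scipy, OpenCV 4.12 (cv2) and the standard library are available. Lean on these libraries where they do the work, as an engineer would, in place of code of your own. Each camera call takes 0.05 s, during which the arm holds its last target. There are 200 camera calls.

## Working session

There is one attempt and no reset: what is moved stays moved. The work goes in short steps, Python scripts to look and compute and a tool call to move; the robot and the scene stay as the last step left them, time stands still between calls to the robot, and variables do not carry over. Pictures are saved under pics/ and viewed, at most 14 in all, crops included, and the job is handed in when it is done.

Besides the shell and the picture viewer there is one more tool, called after "Call:" by a JSON object that holds its "name" and its "arguments", one argument or row to a line. move_arm: Moves the arm, as the interface text tells. Its arguments: {"type":"object","properties":{"commands":{"type":"array","items":{"type":"array","items":{"type":"array","items":{"type":"number"}}}},"claw":{"type":"number"},"squeeze":{"type":"number"}},"required":["commands"]}

```bash
ls; mkdir -p pics
cat > h.py <<'E'
from rig import *
import numpy as np, cv2
from scipy.spatial.transform import Rotation as R
def cloud(c):
    K=np.array(c["camera_matrix"]);E=np.array(c["extrinsics"]);z=np.array(c["range_z"],float)
    v,u=np.mgrid[:z.shape[0],:z.shape[1]]
    P=np.stack([(u-K[0,2])/K[0,0]*z,-(v-K[1,2])/K[1,1]*z,-z],-1)
    W=(P-E[:3,3])@E[:3,:3]
    W[z<=0]=np.nan
    return W
def ray(c,u,v,h):
    K=np.array(c["camera_matrix"]);E=np.array(c["extrinsics"])
    d=np.array([(u-K[0,2])/K[0,0],-(v-K[1,2])/K[1,1],-1.])@E[:3,:3]
    o=-E[:3,3]@E[:3,:3]
    return o+d*(h-o[2])/d[2]
E
python3 - <<'E'
from h import *
for n in ["top","side"]:
    c=camera(n); cv2.imwrite(f"pics/{n}0.png",c["pixels"]); np.savez(f"{n}0.npz",**c)
    E=c["extrinsics"]; print(n,c["camera_matrix"],-E[:3,3]@E[:3,:3],E[:3,:3],[k for k in c])
o=get_obs(); print(o)
E
```

```text
pics
top [[490.27734973   0.         268.35382585]
 [  0.         490.27734973 193.23926296]
 [  0.           0.           1.        ]] [ 0.34292249 -0.04684313  1.69551254] [[ 0.02051732 -0.99976232  0.00737181]
 [ 0.99727898  0.02098744  0.07066935]
 [-0.07080727  0.00590181  0.99747256]] ['pixels', 'range_z', 'camera_matrix', 'extrinsics']
side [[358.03337191   0.         257.75555136]
 [  0.         358.03337191 191.49123595]
 [  0.           0.           1.        ]] [ 0.43584609 -1.06660298  0.56509982] [[ 0.99976216 -0.02178563  0.00100093]
 [ 0.00861283  0.43658308  0.89962272]
 [-0.02003584 -0.89940014  0.43666688]] ['pixels', 'range_z', 'camera_matrix', 'extrinsics']
{'time': 0.1, 'q': array([ 1.14351093e+00,  5.28359557e-01,  1.43382908e+00, -3.16718470e-06,
        1.18138108e+00, -1.78489693e-01]), 'joint_velocities': array([-0.00137277, -0.00165905, -0.0029818 , -0.00143727,  0.00058065,
        0.00031607]), 'joint_torque': array([ 1.00063352e-05, -4.40983522e+01, -1.77151823e+01,  6.35242439e-02,
        5.33103780e-02, -4.55769464e-05]), 'position': array([0.15372512, 0.60546061, 0.40386005]), 'tool_rot': array([ 1.24076601e-01,  9.92272150e-01, -9.43970490e-04, -2.93459273e-04]), 'ft_force': array([-0.73425414, -0.54322462,  0.71342288]), 'moment': array([-0.00129167,  0.00203102,  0.0295318 ]), 'grip_force': 0.0, 'grip_width': 0.08732730844271522}
```

View pics/top0.png

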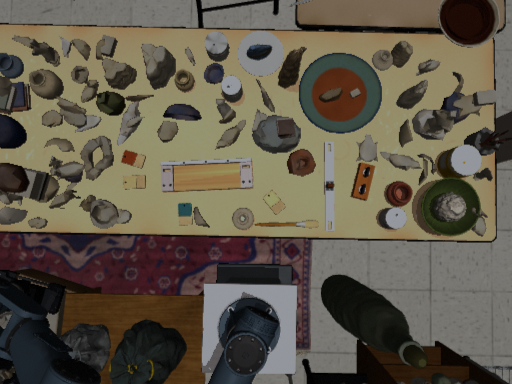

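View pics/side0.png

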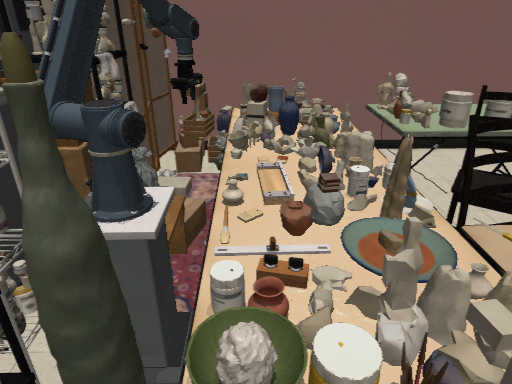

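Run:
```python
from h import *
a=cv2.imread("pics/top0.png")
x=cv2.resize(a[145:235,110:300],None,fx=4.2,fy=4.2,interpolation=cv2.INTER_CUBIC)
y=cv2.resize(a[130:235,290:420],None,fx=2.1,fy=2.1,interpolation=cv2.INTER_CUBIC)
s=cv2.imread("pics/side0.png"); y=cv2.resize(s[140:300,205:345],None,fx=1.3,fy=1.3,interpolation=cv2.INTER_CUBIC)
z=cv2.resize(a[130:235,290:420],None,fx=2,fy=2,interpolation=cv2.INTER_CUBIC)
im=np.zeros((600,800,3),np.uint8);im[:x.shape[0],:x.shape[1]]=x;im[380:380+y.shape[0],:y.shape[1]]=y;im[380:380+z.shape[0],300:300+z.shape[1]]=z
cv2.imwrite("pics/crop0.png",im)
c=dict(np.load("top0.npz"));W=cloud(c)
for u,v in [(134,182),(132,158),(185,210),(275,202),(207,175),(167,176),(248,174),(210,161),(330,165),(330,186),(365,181),(363,190),(60+0,220)]:
    print(u,v,W[v,u].round(3),a[v,u])
```

```text
134 182 [0.491 0.406 0.014] [ 89 134 149]
132 158 [0.575 0.417 0.01 ] [ 18  43 106]
185 210 [0.399 0.228 0.012] [78 73 36]
275 202 [ 0.433 -0.08   0.005] [ 97 146 149]
207 175 [0.52  0.155 0.019] [ 79 126 150]
167 176 [0.513 0.291 0.025] [134 132 141]
248 174 [0.526 0.014 0.029] [144 140 149]
210 161 [0.566 0.144 0.04 ] [158 152 148]
330 165 [ 0.565 -0.268  0.01 ] [159 152 149]
330 186 [ 0.49  -0.266  0.035] [12 27 56]
365 181 [ 0.51  -0.386  0.032] [ 26  66 120]
363 190 [ 0.476 -0.372  0.066] [20 18 18]
60 220 [0.356 0.656 0.006] [101 138 148]
```

View pics/crop0.png

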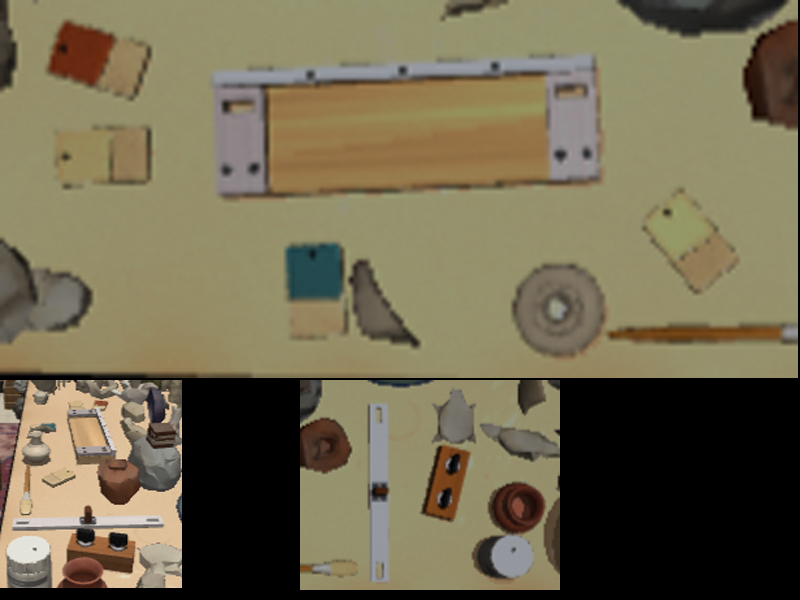

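```bash
cat >> h.py <<'E'
def rectw(c,pts,h):
    w=np.array([ray(c,u,v,h) for u,v in pts])[:,:2]
    (cx,cy),(a,b),t=cv2.minAreaRect(w.astype(np.float32)*1000)
    return (round(cx,1),round(cy,1)),(round(a,1),round(b,1)),round(t,1)
def comp(mask,S,u,v,box=None):
    n,l,st,ce=cv2.connectedComponentsWithStats(mask.astype(np.uint8))
    k=l[int(v*S),int(u*S)] if mask[int(v*S),int(u*S)] else 1+np.argmax(st[1:,4])
    cs,_=cv2.findContours((l==k).astype(np.uint8),cv2.RETR_EXTERNAL,cv2.CHAIN_APPROX_NONE)
    return (max(cs,key=len)[:,0]+.5)/S-.5
def up(c,u0,u1,v0,v1,S=4):
    m=np.zeros((384*S,512*S,3),np.uint8)
    m[v0*S:v1*S,u0*S:u1*S]=cv2.resize(c["pixels"][v0:v1,u0:u1],None,fx=S,fy=S,interpolation=cv2.INTER_CUBIC)
    return m
def grey(m): h=cv2.cvtColor(m,cv2.COLOR_BGR2HSV); return (h[...,1]<50)&(h[...,2]>105)
def orange(m): h=cv2.cvtColor(m,cv2.COLOR_BGR2HSV); return (h[...,1]>170)&(h[...,2]>50)
E
python3 - <<'E'
from h import *
c=dict(np.load("top0.npz"));S=4
m=up(c,155,262,150,200);g=grey(m);p=comp(g,S,210,160)
print("bed px",p.min(0),p.max(0),"rect38",rectw(c,p,.038),"rect32",rectw(c,p,.032))
# back edge
t=[]
for u in np.arange(168,247,1.0):
    q=p[abs(p[:,0]-u)<.3]; v=q[:,1].min(); t.append(ray(c,u,v,.038)[:2])
t=np.array(t); f=np.polyfit(t[:,1],t[:,0],1); print("back edge slope",f, "resid",np.std(t[:,0]-np.polyval(f,t[:,1])))
L=[];Rr=[]
for v in np.arange(170,186,1.0):
    q=p[abs(p[:,1]-v)<.3]; L.append(ray(c,q[:,0].min(),v,.032)[:2]);Rr.append(ray(c,q[:,0].max(),v,.032)[:2])
L=np.array(L);Rr=np.array(Rr);print("L",L.mean(0),"R",Rr.mean(0))
m=up(c,320,340,138,235);g=grey(m);n,l,st,ce=cv2.connectedComponentsWithStats(g.astype(np.uint8));print(st[st[:,4]>500])
v,u=np.nonzero(g);pts=np.c_[(u+.5)/S-.5,(v+.5)/S-.5];print("bar",rectw(c,pts,.008))
m=up(c,345,385,155,205);o=orange(m)
p=comp(o,S,372,172);print("sblock",p.min(0),p.max(0),rectw(c,p,.034))
k=1.0
def cr(x,y):return 110+(x+.5)/4.2-.5,145+(y+.5)/4.2-.5
for nme,P in {"A":[(56,131),(150,126),(151,183),(60,186)],"B":[(681,190),(739,260),(699,293),(643,222)]}.items():
    w=np.array([ray(c,*cr(*q),.009)[:2] for q in P]);print(nme,w.mean(0).round(4),rectw(c,[cr(*q) for q in P],.009),w.round(3).tolist())
# height bumps of tile-like size
W=cloud(c);
a=c["pixels"];cv2.imwrite("pics/left.png",cv2.convertScaleAbs(cv2.resize(a[25:235,0:280],None,fx=2.8,fy=2.8,interpolation=cv2.INTER_CUBIC),alpha=1.4))
E
```

```text
bed px [159.625 157.125] [252.125 190.875] rect38 ((522.2, 156.5), (103.3, 312.2), 3.7) rect32 ((522.9, 157.2), (103.7, 313.3), 3.7)
back edge slope [-0.06828688  0.58334583] resid 0.00047578488081275047
L [0.5069923  0.31145942] R [0.5135987  0.00105498]
[[      0       0    2048    1536 3133219]
 [   1298     566      40     174    6140]
 [   1298     747      42     178    6369]]
bar ((493.7, -266.8), (310.8, 35.5), 0.7)
sblock [352.125 162.625] [373.875 199.125] ((509.9, -378.5), (50.0, 120.1), 76.8)
A [0.4922 0.4055] ((492.5, 406.2), (47.0, 77.1), 3.2) [[0.512, 0.446], [0.518, 0.369], [0.471, 0.366], [0.467, 0.441]]
B [ 0.4326 -0.077 ] ((432.5, -76.6), (74.6, 42.5), 40.7) [[0.475, -0.068], [0.418, -0.117], [0.39, -0.085], [0.448, -0.038]]
```

View pics/left.png

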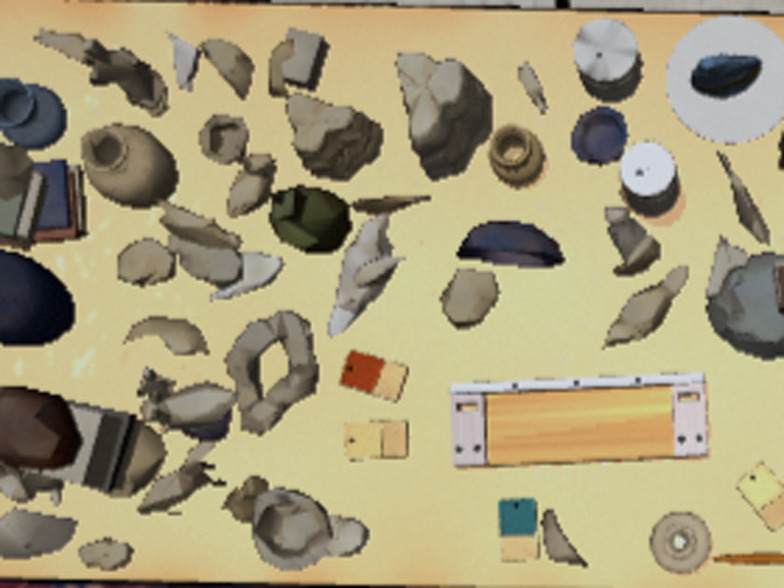

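Run:
```python
from h import *
a=cv2.imread("pics/top0.png").astype(int)
f=lambda x,y:(round(110+x/4.2),round(145+y/4.2))
for n,q in dict(Ahole=(85,157),Abare=(130,154),Bhole=(682,225),Bbare=(708,262),red=(90,58),redbare=(128,65),teal=(315,272),tealbare=(315,318),table=(190,220),table2=(620,150)).items():
    u,v=f(*q);print(n,(u,v),a[v-1:v+2,u-1:u+2].reshape(-1,3).mean(0).round())
a=cv2.imread("pics/top0.png");cv2.imwrite("pics/right.png",cv2.convertScaleAbs(cv2.resize(a[25:235,250:500],None,fx=2.8,fy=2.8,interpolation=cv2.INTER_CUBIC),alpha=1.4))
```

```text
Ahole (130, 182) [ 90. 137. 149.]
Abare (141, 182) [ 85. 123. 145.]
Bhole (272, 199) [102. 152. 149.]
Bbare (279, 207) [ 85. 122. 143.]
red (131, 159) [ 17.  42. 104.]
redbare (140, 160) [ 91. 130. 150.]
teal (185, 210) [79. 73. 36.]
tealbare (185, 221) [ 92. 131. 150.]
table (155, 197) [105. 143. 149.]
table2 (258, 181) [111. 147. 149.]
```

View pics/right.png

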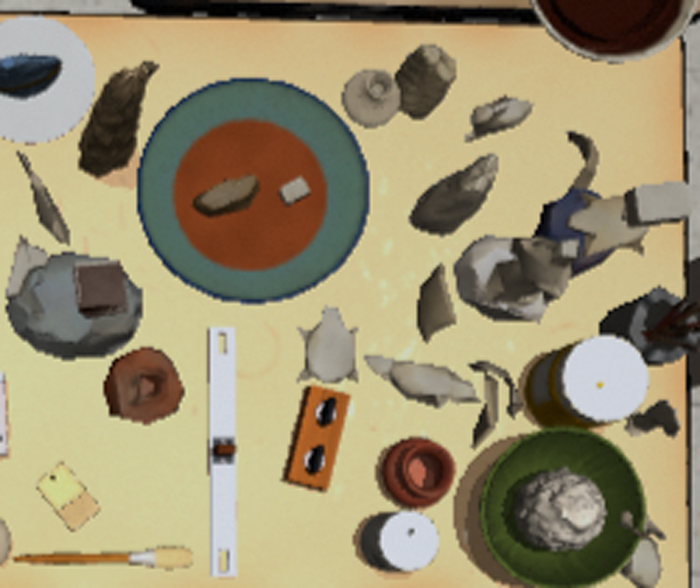

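```bash
cat >> h.py <<'E'
BED=(0.5225,0.1571,3.9)
def bed(x,y):
    t=np.radians(BED[2]);return BED[0]+np.cos(t)*x-np.sin(t)*y,BED[1]+np.sin(t)*x+np.cos(t)*y
def st(o=None):
    o=o or get_obs();r=R.from_quat(o["tool_rot"]).as_matrix()
    print("t",round(o["time"],2),"grasp",(o["position"]+r[:,2]*.164).round(4),"psi",round(np.degrees(np.arctan2(r[1,0],r[0,0])),2),"tilt",r[:2,2].round(4),"F",o["ft_force"].round(1),"w",round(o["grip_width"],4),"gf",round(o["grip_force"],1))
def go(*wps):
    """waypoints (x,y,zgrasp,psi deg); each relative to the previous, the first to the measured pose"""
    o=get_obs();st(o);Rc=R.from_quat(o["tool_rot"]);p=o["position"]
    for x,y,z,psi in wps:
        a=np.radians(psi);c,s=np.cos(a),np.sin(a)
        Rt=R.from_matrix(np.array([[c,s,0],[s,-c,0],[0,0,-1]]));pt=np.array([x,y,z+.164])
        print("shift",(Rc.inv().apply(pt-p)/.04).round(3),"turn",(Rc.inv()*Rt).as_rotvec().round(3))
        Rc,p=Rt,pt
E
python3 -c "
from h import *
go((.492,.406,.12,93.5),(.492,.406,.0205,93.5))
for y in (35,-35): print(bed(0,y),bed(-6,y))"
```

```text
t 0.1 grasp [0.1536 0.6052 0.2399] psi 165.75 tilt [-0.0008 -0.0018] F [-0.7 -0.5  0.7] w 0.0873 gf 0.0
shift [-9.425 -2.745  2.999] turn [-2.000e-03  1.000e-03  1.261e+00]
shift [0.    0.    2.488] turn [0. 0. 0.]
(np.float64(-1.8580351732836857), np.float64(35.07604975924618)) (np.float64(-7.844140846297318), np.float64(34.66795801525469))
(np.float64(2.9030351732836857), np.float64(-34.76184975924618)) (np.float64(-3.083070499729946), np.float64(-35.16994150323767))
```

Call:
{"name": "move_arm", "arguments": {
  "commands": [
    [[-9.42, -2.75, 0, 0, 0, 1.26], [-9.42, -2.75, 0, 0, 0, 1.26], [-9.42, -2.75, 0, 0, 0, 1.26], [-9.42, -2.75, 0, 0, 0, 1.26], [-9.42, -2.75, 0, 0, 0, 1.26], [-9.42, -2.75, 0, 0, 0, 1.26], [-9.42, -2.75, 0, 0, 0, 1.26], [-9.42, -2.75, 1.5, 0, 0, 1.26], [-9.42, -2.75, 3, 0, 0, 1.26], [-9.42, -2.75, 3, 0, 0, 1.26], [-9.42, -2.75, 3, 0, 0, 1.26]]
  ],
  "claw": -0.38,
  "squeeze": 15
}}

```text
time: 1.48
position: [0.4926, 0.4069, 0.2863]
tool_rot: [0.685, 0.729, 0.001, 0.0]
ft_force: [0.6, 0.3, 0.7]
grip_width: 0.0603
grip_force: 0.0
```

```bash
python3 -c "
from h import *
go((.492,.406,.0205,93.5))
c=camera('top');a=c['pixels'];b=camera('side')['pixels']
im=np.hstack([cv2.resize(a[145:235,100:200],(400,360),interpolation=2),cv2.resize(b[125:215,210:310],(400,360),interpolation=2)])
cv2.imwrite('pics/a1.png',im)"
```

```text
t 1.48 grasp [0.493  0.4071 0.1223] psi 93.56 tilt [0.0022 0.0013] F [0.6 0.3 0.7] w 0.0603 gf 0.0
shift [-0.024 -0.023  2.544] turn [ 0.002 -0.001  0.001]
```

View pics/a1.png

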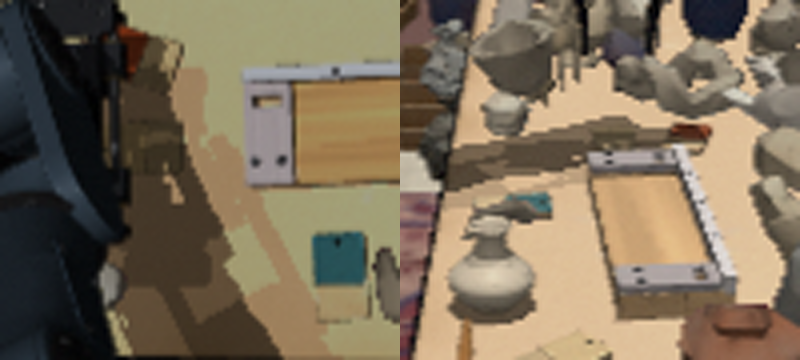

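Call:
{"name": "move_arm", "arguments": {
  "commands": [
    [[-0.02, -0.02, 1.4, 0, 0, 0], [-0.02, -0.02, 2.3, 0, 0, 0], [-0.02, -0.02, 2.5, 0, 0, 0], [-0.02, -0.02, 2.5, 0, 0, 0], [-0.02, -0.02, 2.5, 0, 0, 0]]
  ]
}}

```text
time: 2.2
position: [0.4922, 0.4061, 0.1872]
tool_rot: [0.685, 0.729, 0.002, 0.001]
ft_force: [0.3, 0.4, -0.3]
grip_width: 0.0603
grip_force: 0.0
```

Call:
{"name": "move_arm", "arguments": {
  "commands": [
    [[0, 0, 0, 0, 0, 0], [0, 0, 0, 0, 0, 0], [0, 0, 0, 0, 0, 0], [0, 0, 0, 0, 0, 0], [0, 0, 0, 0, 0, 0], [0, 0, 0, 0, 0, 0]]
  ],
  "claw": 1
}}

```text
time: 2.95
position: [0.4915, 0.4056, 0.1855]
tool_rot: [0.685, 0.729, 0.001, 0.0]
ft_force: [-1.4, -1.2, 5.9]
grip_width: 0.0448
grip_force: 15.0
```

```bash
python3 -c "
from h import *
x,y=bed(-.006,.035)
go((.492,.406,.14,93.5),(x,y,.14,3.9),(x,y,.044,3.9))"
```

```text
t 2.95 grasp [0.4916 0.4057 0.0215] psi 93.55 tilt [0.0009 0.0005] F [-1.4 -1.2  5.9] w 0.0448 gf 15.0
shift [ 0.01   0.017 -2.962] turn [ 0.001 -0.     0.001]
shift [-5.384  0.225  0.   ] turn [0.    0.    1.564]
shift [0.  0.  2.4] turn [0. 0. 0.]
```

Call:
{"name": "move_arm", "arguments": {
  "commands": [
    [[0, 0, -1.5, 0, 0, 0], [0, 0, -2.96, 0, 0, 0], [-1, 0, -2.96, 0, 0, 0.17], [-5.38, 0.22, -2.96, 0, 0, 1.56], [-5.38, 0.22, -2.96, 0, 0, 1.56], [-5.38, 0.22, -2.96, 0, 0, 1.56], [-5.38, 0.22, -2.96, 0, 0, 1.56], [-5.38, 0.22, -2.96, 0, 0, 1.56], [-5.38, 0.22, -2.96, 0, 0, 1.56], [-5.38, 0.22, -2.96, 0, 0, 1.56], [-5.38, 0.22, -2.96, 0, 0, 1.56], [-5.38, 0.22, -2.96, 0, 0, 1.56]]
  ]
}}

```text
time: 4.45
position: [0.5132, 0.1912, 0.3028]
tool_rot: [0.999, 0.037, -0.0, 0.0]
ft_force: [0.1, -0.5, 0.1]
grip_width: 0.0446
grip_force: 15.0
```

```bash
python3 -c "
from h import *
x,y=bed(-.006,.035)
go((x,y,.05,3.9))
c=camera('top');a=c['pixels'];b=camera('side')['pixels']
im=np.hstack([cv2.resize(a[145:235,150:250],(400,360),interpolation=2),cv2.resize(b[125:215,210:310],(400,360),interpolation=2)])
cv2.imwrite('pics/a2.png',im)"
```

```text
t 4.45 grasp [0.5131 0.1912 0.1388] psi 4.22 tilt [-0.0008 -0.0001] F [ 0.1 -0.5  0.1] w 0.0446 gf 15.0
shift [ 0.026 -0.009  2.22 ] turn [0.    0.001 0.006]
```

View pics/a2.png

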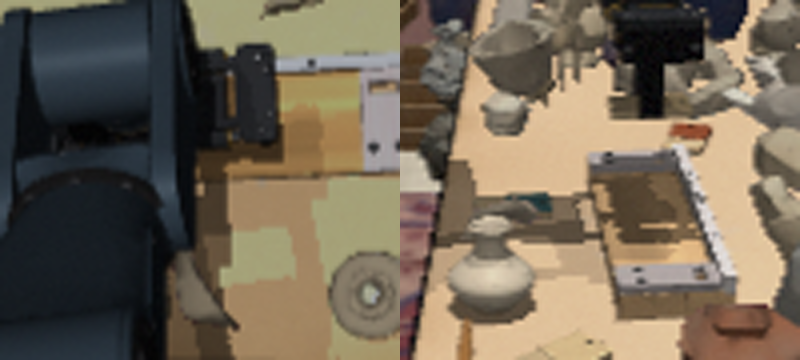

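Call:
{"name": "move_arm", "arguments": {
  "commands": [
    [[0.03, -0.01, 1.2, 0, 0, 0.006], [0.03, -0.01, 2.1, 0, 0, 0.006], [0.03, -0.01, 2.3, 0, 0, 0.006], [0.03, -0.01, 2.38, 0, 0, 0.006], [0.03, -0.01, 2.42, 0, 0, 0.006], [0.03, -0.01, 2.43, 0, 0, 0.006]]
  ]
}}

```text
time: 5.3
position: [0.5149, 0.1919, 0.207]
tool_rot: [0.999, 0.033, 0.001, -0.0]
ft_force: [0.2, -0.7, -0.9]
grip_width: 0.0443
grip_force: 15.0
```

Call:
{"name": "move_arm", "arguments": {
  "commands": [
    [[0.05, 0, 0, 0, 0, 0], [0.1, 0, 0, 0, 0, 0], [0.15, 0, 0, 0, 0, 0], [0.2, 0, 0, 0, 0, 0], [0.2, 0, 0, 0, 0, 0]]
  ],
  "squeeze": 6
}}

```text
time: 5.92
position: [0.5194, 0.1923, 0.2054]
tool_rot: [0.999, 0.033, -0.005, 0.0]
ft_force: [-8.4, 0.9, 3.1]
grip_width: 0.0449
grip_force: 6.0
```

```bash
python3 -c "
from h import *
st()
t=np.radians(3.9);f=get_obs()['ft_force'];print(f@[np.cos(t),np.sin(t),0])"
```

```text
t 5.92 grasp [0.5177 0.1921 0.0414] psi 3.84 tilt [-0.0104 -0.0011] F [-8.4  0.9  3.1] w 0.0449 gf 6.0
-8.34796703142214
```

Call:
{"name": "move_arm", "arguments": {
  "commands": [
    [[0.04, 0, 0, 0, 0, 0], [0.04, 0, 0, 0, 0, 0], [0.04, 0, 0, 0, 0, 0]]
  ],
  "squeeze": 3
}}

```text
time: 6.3
position: [0.5237, 0.1925, 0.2058]
tool_rot: [0.999, 0.033, -0.001, -0.0]
ft_force: [-3.9, 1.2, -0.2]
grip_width: 0.0454
grip_force: 3.0
```

Call:
{"name": "move_arm", "arguments": {
  "commands": [
    [[0.04, 0, 0, 0, 0, 0], [0.04, 0, 0, 0, 0, 0], [0.04, 0, 0, 0, 0, 0], [0.04, 0, 0, 0, 0, 0], [0.04, 0, -1, 0, 0, 0], [0.04, 0, -2.5, 0, 0, 0], [0.04, 0, -3, 0, 0, 0]]
  ],
  "claw": -0.38
}}

```text
time: 7.18
position: [0.5267, 0.1927, 0.3295]
tool_rot: [0.999, 0.033, 0.003, -0.0]
ft_force: [0.9, 0.2, 0.2]
grip_width: 0.0596
grip_force: 0.0
```

```bash
python3 -c "
from h import *
go((.4326,-.077,.15,40.3),(.4326,-.077,.0215,40.3))"
```

```text
t 7.17 grasp [0.5278 0.1928 0.1655] psi 3.83 tilt [0.0069 0.001 ] F [0.9 0.2 0.2] w 0.0596 gf 0.0
shift [-2.8    6.57   0.365] turn [ 0.002 -0.007 -0.636]
shift [0.    0.    3.212] turn [0. 0. 0.]
```

Call:
{"name": "move_arm", "arguments": {
  "commands": [
    [[-2.8, 6.57, 0.36, 0, 0, -0.636], [-2.8, 6.57, 0.36, 0, 0, -0.636], [-2.8, 6.57, 0.36, 0, 0, -0.636], [-2.8, 6.57, 0.36, 0, 0, -0.636], [-2.8, 6.57, 0.36, 0, 0, -0.636], [-2.8, 6.57, 0.36, 0, 0, -0.636], [-2.8, 6.57, 0.36, 0, 0, -0.636]]
  ],
  "squeeze": 15
}}

```text
time: 8.05
position: [0.4315, -0.0772, 0.3117]
tool_rot: [0.939, 0.344, 0.0, -0.0]
ft_force: [-0.3, -0.5, 0.0]
grip_width: 0.0602
grip_force: 0.0
```

```bash
python3 -c "
from h import *
go((.4326,-.077,.0215,40.3))
c=camera('top');a=c['pixels'];b=camera('side')['pixels']
im=np.hstack([cv2.resize(a[145:235,150:250],(400,360),interpolation=2),cv2.resize(b[145:235,210:310],(400,360),interpolation=2)])
cv2.imwrite('pics/a3.png',im)"
```

```text
t 8.05 grasp [ 0.4316 -0.0771  0.1477] psi 40.21 tilt [0.0003 0.0002] F [-0.3 -0.5  0. ] w 0.0602 gf 0.0
shift [0.022 0.014 3.154] turn [ 0.    -0.    -0.002]
```

View pics/a3.png

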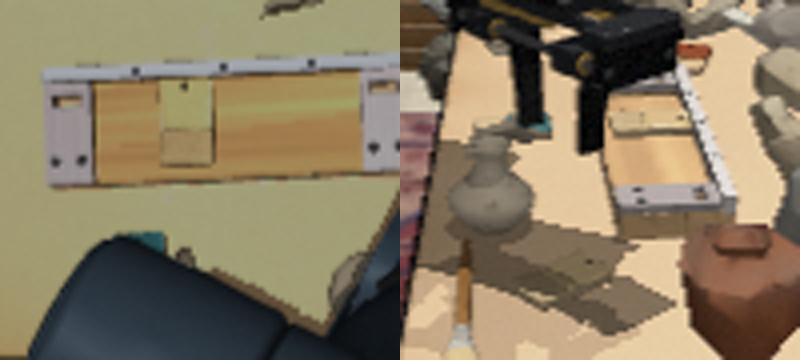

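```bash
python3 -c "
from h import *
c=dict(np.load('top0.npz'))
p=ray(c,242.3,217.8,.077);print(p)
d=p[:2]-[.4326,-.077];a=np.radians(40.3)
print('along tile x',d@[np.cos(a),np.sin(a)],'closing',d@[np.sin(a),-np.cos(a)])
s=dict(np.load('side0.npz'));print(ray(s,231.75,180,.077))
W=cloud(c)[208:228,232:253];print((W[...,2]*1000).round()[::2,::2])"
```

```text
[0.37485568 0.02778715 0.077     ]
along tile x 0.023735491380490567 closing -0.11726628133691129
[0.37325195 0.02838664 0.077     ]
[[-3.  0. -3. -0. 27. 33. 31. nan  0. -2.  1.]
 [ 3. -5. 26. 39. 31. nan 39. 41. 35.  1.  2.]
 [ 1. -8. 40. 39. 46. 47. 48. 43. 43. 33. -1.]
 [ 2. 35. 39. 47. 84. 82. 77. 52. 45. 35. 35.]
 [ 4. 42. 43. 77. 65.  9. 72. 81. 43. 46. 31.]
 [35. 37. 45. 78.  3. 12.  7. 75. 55. 37. 39.]
 [-0. 35. 51. 69. 67. 11. 63. 70. 50. 43. 31.]
 [-0. 40. 41. 37. 76. 78. 74. 50. 45. 36. 33.]
 [-4. 30. 36. 45. 47. 46. 51. 42. 41. 31. -1.]
 [ 1. -1. 31. 43. 35. 39. 46. 40. 40. 32. -2.]]
```

Call:
{"name": "move_arm", "arguments": {
  "commands": [
    [[0.02, 0.01, 1.4, 0, 0, 0], [0.02, 0.01, 2.6, 0, 0, 0], [0.02, 0.01, 3.0, 0, 0, 0], [0.02, 0.01, 3.13, 0, 0, 0], [0.02, 0.01, 3.13, 0, 0, 0]]
  ]
}}

```text
time: 8.78
position: [0.4327, -0.0762, 0.1865]
tool_rot: [0.939, 0.345, 0.0, 0.0]
ft_force: [0.3, -0.6, -0.2]
grip_width: 0.0599
grip_force: 0.0
```

Call:
{"name": "move_arm", "arguments": {
  "commands": [
    [[0, 0, 0, 0, 0, 0], [0, 0, 0, 0, 0, 0], [0, 0, 0, 0, 0, 0], [0, 0, 0, 0, 0, 0], [0, 0, 0, 0, 0, 0], [0, 0, 0, 0, 0, 0]]
  ],
  "claw": 1
}}

```text
time: 9.52
position: [0.4325, -0.077, 0.1871]
tool_rot: [0.939, 0.344, 0.001, 0.0]
ft_force: [0.8, 1.3, 6.8]
grip_width: 0.044
grip_force: 15.0
```

```bash
python3 -c "
from h import *
x,y=bed(-.006,-.035)
go((.4326,-.077,.15,40.3),(x,y,.15,3.9),(x,y,.0415,3.9))"
```

```text
t 9.53 grasp [ 0.4327 -0.0771  0.0231] psi 40.25 tilt [ 0.0014 -0.0005] F [0.8 1.3 6.8] w 0.044 gf 15.0
shift [ 0.004  0.005 -3.173] turn [ 0.001 -0.001 -0.001]
shift [ 4.859 -2.395  0.   ] turn [0.    0.    0.635]
shift [0.    0.    2.712] turn [0. 0. 0.]
```

Call:
{"name": "move_arm", "arguments": {
  "commands": [
    [[0, 0, -1.5, 0, 0, 0], [0, 0, -3.17, 0, 0, 0], [4.86, -2.4, -3.17, 0, 0, 0.635], [4.86, -2.4, -3.17, 0, 0, 0.635], [4.86, -2.4, -3.17, 0, 0, 0.635], [4.86, -2.4, -3.17, 0, 0, 0.635], [4.86, -2.4, -3.17, 0, 0, 0.635], [4.86, -2.4, -3.17, 0, 0, 0.635], [4.86, -2.4, -3.17, 0, 0, 0.635]]
  ]
}}

```text
time: 10.65
position: [0.518, 0.1207, 0.3129]
tool_rot: [0.999, 0.033, -0.001, 0.0]
ft_force: [-1.5, -0.0, -0.5]
grip_width: 0.0443
grip_force: 15.0
```

```bash
python3 -c "
from h import *
x,y=bed(-.006,-.035)
go((x,y,.043,3.9))"
```

```text
t 10.65 grasp [0.5178 0.1207 0.1489] psi 3.81 tilt [-0.0015 -0.0003] F [-1.5 -0.  -0.5] w 0.0443 gf 15.0
shift [ 0.028 -0.026  2.648] turn [ 0.     0.002 -0.001]
```

Call:
{"name": "move_arm", "arguments": {
  "commands": [
    [[0.03, -0.03, 1.4, 0, 0, 0], [0.03, -0.03, 2.3, 0, 0, 0], [0.03, -0.03, 2.5, 0, 0, 0], [0.03, -0.03, 2.6, 0, 0, 0], [0.03, -0.03, 2.65, 0, 0, 0], [0.03, -0.03, 2.65, 0, 0, 0]]
  ]
}}

```text
time: 11.4
position: [0.5201, 0.1231, 0.2082]
tool_rot: [0.999, 0.034, 0.001, 0.0]
ft_force: [0.3, -0.7, -0.3]
grip_width: 0.0445
grip_force: 15.0
```

Call:
{"name": "move_arm", "arguments": {
  "commands": [
    [[0.05, 0, 0, 0, 0, 0], [0.1, 0, 0, 0, 0, 0], [0.15, 0, 0, 0, 0, 0], [0.2, 0, 0, 0, 0, 0], [0.2, 0, 0, 0, 0, 0]]
  ],
  "squeeze": 6
}}

```text
time: 12.02
position: [0.5249, 0.1237, 0.2067]
tool_rot: [0.999, 0.034, -0.005, 0.0]
ft_force: [-7.2, -1.8, 4.3]
grip_width: 0.0445
grip_force: 6.0
```

```bash
python3 -c "
from h import *
st()"
```

```text
t 12.03 grasp [0.5233 0.1236 0.0427] psi 3.92 tilt [-0.0098 -0.0006] F [-7.2 -1.8  4.3] w 0.0445 gf 6.0
```

Call:
{"name": "move_arm", "arguments": {
  "commands": [
    [[0.04, 0, 0, 0, 0, 0], [0.04, 0, 0, 0, 0, 0], [0.04, 0, 0, 0, 0, 0]]
  ],
  "squeeze": 3
}}

```text
time: 12.4
position: [0.5288, 0.124, 0.2068]
tool_rot: [0.999, 0.034, -0.001, -0.0]
ft_force: [-3.8, 0.0, -0.3]
grip_width: 0.0451
grip_force: 3.0
```

Call:
{"name": "move_arm", "arguments": {
  "commands": [
    [[0.04, 0, 0, 0, 0, 0], [0.04, 0, 0, 0, 0, 0], [0.04, 0, 0, 0, 0, 0], [0.04, 0, 0, 0, 0, 0], [0.04, 0, -1, 0, 0, 0], [0.04, 0, -2.5, 0, 0, 0], [0.04, 0, -4, 0, 0, 0], [0.04, 0, -4, 0, 0, 0]]
  ],
  "claw": -0.38
}}

```text
time: 13.4
position: [0.5325, 0.1241, 0.3723]
tool_rot: [0.999, 0.034, 0.006, 0.0]
ft_force: [0.0, -0.0, -0.2]
grip_width: 0.06
grip_force: 0.0
```

```bash
cat >> h.py <<'E'
def bar(c,u0=318,u1=345,v0=138,v1=235,h=.008):
    m=up(c,u0,u1,v0,v1);g=grey(m).astype(np.uint8)
    n,l,s,ce=cv2.connectedComponentsWithStats(g);k=[i for i in range(1,n) if s[i,4]>1500]
    v,u=np.nonzero(np.isin(l,k));print("bar",rectw(c,np.c_[(u+.5)/4-.5,(v+.5)/4-.5],h))
E
python3 -c "
from h import *
c=camera('top');bar(c);np.savez('top1.npz',**c)
a=c['pixels'];cv2.imwrite('pics/a4.png',np.hstack([cv2.resize(a[145:235,150:250],(400,360),interpolation=2),cv2.resize(a[135:235,300:400],(360,360),interpolation=2)]))
go((.4937,-.2668,.15,90.7))"
```

```text
bar ((494.1, -266.8), (311.7, 35.5), 0.7)
t 13.45 grasp [0.5324 0.1241 0.2057] psi 3.89 tilt [0.0064 0.0001] F [ 0.6 -1.3 -0.8] w 0.0601 gf 0.0
shift [-1.612  9.684  1.385] turn [ 0.005 -0.005 -1.515]
```

View pics/a4.png

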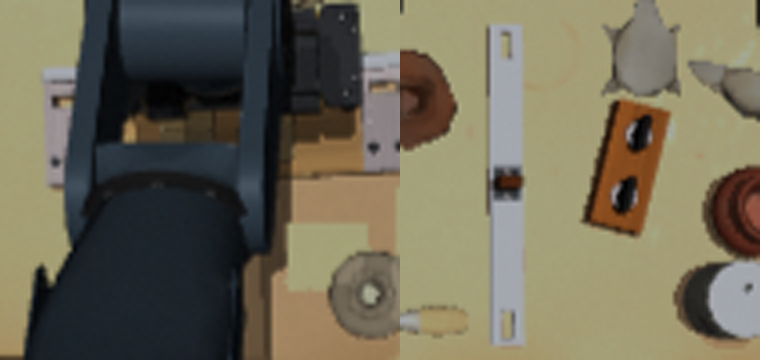

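Call:
{"name": "move_arm", "arguments": {
  "commands": [
    [[-1.61, 9.68, 0, 0.005, -0.005, -1.515], [-1.61, 9.68, 0, 0.005, -0.005, -1.515], [-1.61, 9.68, 0, 0.005, -0.005, -1.515], [-1.61, 9.68, 0, 0.005, -0.005, -1.515], [-1.61, 9.68, 0, 0.005, -0.005, -1.515], [-1.61, 9.68, 0, 0.005, -0.005, -1.515], [-1.61, 9.68, 0, 0.005, -0.005, -1.515], [-1.61, 9.68, 0, 0.005, -0.005, -1.515], [-1.61, 9.68, 2, 0.005, -0.005, -1.515], [-1.61, 9.68, 2.7, 0.005, -0.005, -1.515], [-1.61, 9.68, 2.7, 0.005, -0.005, -1.515], [-1.61, 9.68, 2.7, 0.005, -0.005, -1.515]]
  ]
}}

```text
time: 14.95
position: [0.4931, -0.2668, 0.2594]
tool_rot: [0.703, 0.711, -0.002, -0.002]
ft_force: [-0.3, 0.0, 0.2]
grip_width: 0.0599
grip_force: 0.0
```

```bash
cat > bedpose.py <<'E'
from h import *
def tiles(c):
    a=c['pixels'];cv2.imwrite('pics/bed%d.png'%(c.get('n',0)),cv2.resize(a[145:200,150:260],None,fx=7,fy=7,interpolation=2))
E
python3 -c "
from h import *
go((.4937,-.2668,.031,90.7))
c=camera('top');np.savez('top2.npz',**c)
a=c['pixels'];b=camera('side')['pixels']
cv2.imwrite('pics/b1.png',np.vstack([cv2.resize(a[148:198,155:260],(735,350),interpolation=2),np.hstack([cv2.resize(b[190:280,200:300],(267,240),interpolation=2),cv2.resize(b[140:210,240:310],(240,240),interpolation=2),np.zeros((240,228,3),np.uint8)])]))"
```

```text
t 14.95 grasp [ 0.4921 -0.2669  0.0954] psi 90.69 tilt [-0.0064 -0.0002] F [-0.3  0.   0.2] w 0.0599 gf 0.0
shift [1.000e-03 2.500e-02 1.609e+00] turn [-0.006  0.    -0.   ]
```

View pics/b1.png

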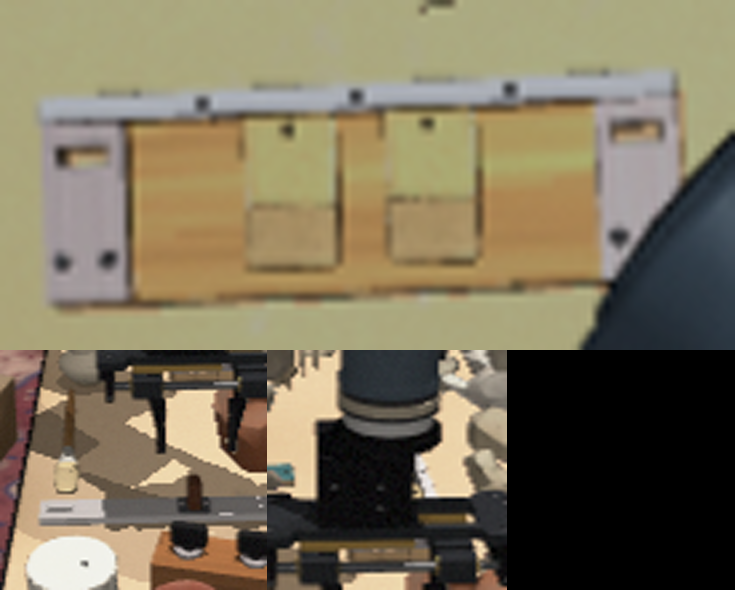

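Call:
{"name": "move_arm", "arguments": {
  "commands": [
    [[0, 0.02, 0.9, -0.006, 0, 0], [0, 0.02, 1.4, -0.006, 0, 0], [0, 0.02, 1.6, -0.006, 0, 0], [0, 0.02, 1.6, -0.006, 0, 0], [0, 0.02, 1.6, -0.006, 0, 0]]
  ],
  "squeeze": 30
}}

```text
time: 15.68
position: [0.4937, -0.2671, 0.1964]
tool_rot: [0.703, 0.711, -0.0, 0.001]
ft_force: [0.5, 0.3, 0.9]
grip_width: 0.0601
grip_force: 0.0
```

Call:
{"name": "move_arm", "arguments": {
  "commands": [
    [[0, 0, 0, 0, 0, 0], [0, 0, 0, 0, 0, 0], [0, 0, 0, 0, 0, 0], [0, 0, 0, 0, 0, 0], [0, 0, 0, 0, 0, 0], [0, 0, 0, 0, 0, 0], [0, 0, 0, 0, 0, 0], [0, 0, 0, 0, 0, 0]]
  ],
  "claw": 1
}}

```text
time: 16.68
position: [0.4931, -0.2667, 0.1951]
tool_rot: [0.703, 0.711, -0.0, -0.0]
ft_force: [-1.2, -0.1, 0.6]
grip_width: 0.0142
grip_force: 30.0
```

```bash
python3 -c "
from h import *
x,y=bed(.018,0)
go((.4937,-.2668,.215,90.7),(x,y,.215,3.9))"
```

```text
t 16.68 grasp [ 0.4929 -0.2666  0.0311] psi 90.69 tilt [-0.001   0.0001] F [-1.2 -0.1  0.6] w 0.0142 gf 30.0
shift [-3.000e-03  1.000e-02 -4.598e+00] turn [-0.001 -0.    -0.   ]
shift [10.613  1.299  0.   ] turn [0.    0.    1.515]
```

Call:
{"name": "move_arm", "arguments": {
  "commands": [
    [[0, 0.01, -1.4, 0, 0, 0], [0, 0.01, -2.9, 0, 0, 0], [0, 0.01, -4.2, 0, 0, 0], [0, 0.01, -4.6, 0, 0, 0], [0, 0.01, -4.6, 0, 0, 0]]
  ]
}}

```text
time: 17.3
position: [0.4937, -0.2665, 0.3792]
tool_rot: [0.703, 0.711, -0.0, 0.0]
ft_force: [-0.7, -0.1, -3.1]
grip_width: 0.0136
grip_force: 30.0
```

Call:
{"name": "move_arm", "arguments": {
  "commands": [
    [[10.61, 1.3, 0, 0, 0, 1.515], [10.61, 1.3, 0, 0, 0, 1.515], [10.61, 1.3, 0, 0, 0, 1.515], [10.61, 1.3, 0, 0, 0, 1.515], [10.61, 1.3, 0, 0, 0, 1.515], [10.61, 1.3, 0, 0, 0, 1.515], [10.61, 1.3, 0, 0, 0, 1.515], [10.61, 1.3, 0, 0, 0, 1.515], [10.61, 1.3, 0, 0, 0, 1.515], [10.61, 1.3, 0, 0, 0, 1.515], [10.61, 1.3, 0, 0, 0, 1.515]]
  ]
}}

```text
time: 18.68
position: [0.5403, 0.1579, 0.3773]
tool_rot: [0.999, 0.035, -0.002, 0.0]
ft_force: [-0.7, -0.3, -2.3]
grip_width: 0.0142
grip_force: 30.0
```

```bash
python3 -c "
from h import *
x,y=bed(.018,0)
go((x,y,.08,3.9))"
```

```text
t 18.68 grasp [0.5397 0.1578 0.2133] psi 3.96 tilt [-0.004  -0.0005] F [-0.7 -0.3 -2.3] w 0.0142 gf 30.0
shift [ 0.017 -0.012  3.332] turn [0.    0.004 0.001]
```

Call:
{"name": "move_arm", "arguments": {
  "commands": [
    [[-0.01, -0.01, 1.4, 0, 0.004, 0], [-0.01, -0.01, 2.6, 0, 0.004, 0], [-0.01, -0.01, 3.2, 0, 0.004, 0], [-0.01, -0.01, 3.45, 0, 0.004, 0], [-0.01, -0.01, 3.45, 0, 0.004, 0], [-0.01, -0.01, 3.45, 0, 0.004, 0]]
  ]
}}

```text
time: 19.42
position: [0.5408, 0.1586, 0.2422]
tool_rot: [0.999, 0.034, 0.003, -0.0]
ft_force: [0.1, -0.4, -2.0]
grip_width: 0.014
grip_force: 30.0
```

```bash
python3 -c "
from h import *
x,y=bed(.018,0)
go((x,y,.068,3.9))
c=camera('top');np.savez('top3.npz',**c)
a=c['pixels'];s=camera('side');np.savez('side3.npz',**s);b=s['pixels']
cv2.imwrite('pics/b2.png',np.vstack([cv2.resize(a[148:198,155:260],(798,380),interpolation=2),np.hstack([cv2.resize(b[150:213,240:310],(240,216),interpolation=2),np.zeros((216,558,3),np.uint8)])]))"
```

```text
t 19.43 grasp [0.5418 0.1586 0.0782] psi 3.88 tilt [0.0061 0.0004] F [ 0.1 -0.4 -2. ] w 0.014 gf 30.0
shift [-0.011  0.005  0.255] turn [ 0.    -0.006 -0.   ]
```

View pics/b2.png

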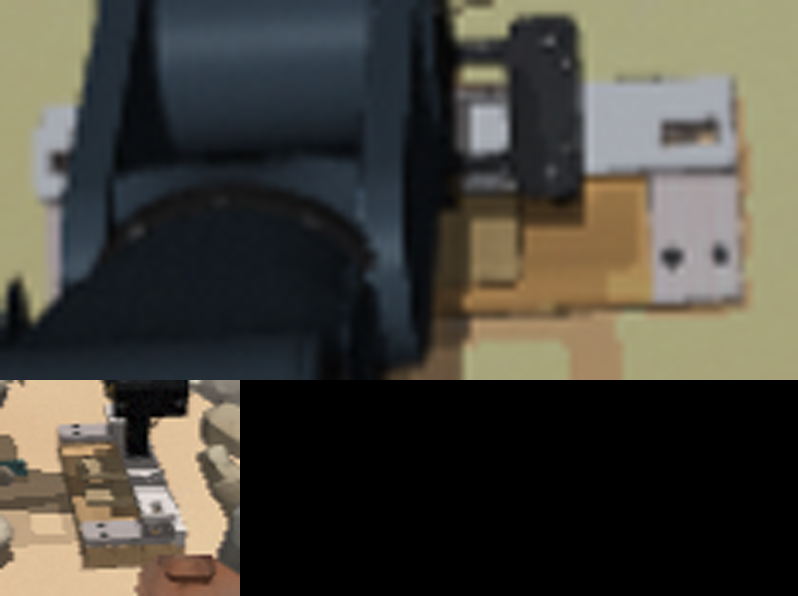

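```bash
cat >> h.py <<'E'
def ends(c,h,v=(159,168),lr=((152,166),(245,258))):
    """bed-frame y of grey left/right outer ends, averaged over rows v (upscaled mask)"""
    g=grey(up(c,150,262,148,200));out=[]
    th=np.radians(BED[2])
    for s,(a,b) in zip((0,1),lr):
        y=[]
        for V in np.arange(v[0],v[1],.5)+ (1.5 if s==0 else -1.5):
            r=np.nonzero(g[int((V+.5)*4),a*4:b*4])[0]
            if len(r)==0: continue
            u=a+((r.min() if s==0 else r.max()+1))/4-.5
            p=ray(c,u,V,h)[:2]-np.array(BED[:2]);y.append((-np.sin(th)*p[0]+np.cos(th)*p[1])*1000)
        out.append((round(np.median(y),1),round(np.std(y),1)))
    return out
E
python3 -c "
from h import *
c0=dict(np.load('top0.npz'));c3=dict(np.load('top3.npz'))
print('bed blocks',ends(c0,.032,(168,184)),'fence',ends(c0,.038,(158,160)))
print('bar',ends(c3,.055,(161,168)))"
```

```text
bed blocks [(np.float64(155.3), np.float64(0.3)), (np.float64(-155.5), np.float64(0.3))] fence [(np.float64(151.2), np.float64(0.0)), (np.float64(-155.8), np.float64(0.6))]
bar [(np.float64(156.1), np.float64(1.8)), (np.float64(-156.5), np.float64(0.4))]
```

Call:
{"name": "move_arm", "arguments": {
  "commands": [
    [[-0.01, 0, 0.15, 0, -0.004, 0], [-0.01, 0, 0.26, 0, -0.004, 0], [-0.01, 0, 0.33, 0, -0.004, 0], [-0.01, 0, 0.36, 0, -0.004, 0], [-0.01, 0, 0.38, 0, -0.004, 0], [-0.01, 0, 0.39, 0, -0.004, 0]]
  ]
}}

```text
time: 20.27
position: [0.5396, 0.1586, 0.227]
tool_rot: [0.999, 0.034, -0.0, 0.0]
ft_force: [-3.8, 0.1, 12.8]
grip_width: 0.0141
grip_force: 30.0
```

```bash
python3 -c "
from h import *
st();print('bed centre+.018',bed(.018,0))"
```

```text
t 20.27 grasp [0.5395 0.1586 0.063 ] psi 3.9 tilt [-0.0006 -0.0003] F [-3.8  0.1 12.8] w 0.0141 gf 30.0
bed centre+.018 (np.float64(0.5404583170190409), np.float64(0.15832427523197445))
```

Call:
{"name": "move_arm", "arguments": {
  "commands": [
    [[0.02, 0, -0.03, 0, 0, 0], [0.06, 0, -0.03, 0, 0, 0], [0.1, 0, -0.03, 0, 0, 0], [0.14, 0, -0.03, 0, 0, 0], [0.17, 0, -0.03, 0, 0, 0], [0.17, 0, -0.03, 0, 0, 0]]
  ],
  "squeeze": 10
}}

```text
time: 21.02
position: [0.5436, 0.159, 0.2268]
tool_rot: [0.999, 0.034, -0.005, 0.0]
ft_force: [-9.3, -0.8, 12.7]
grip_width: 0.0136
grip_force: 10.0
```

```bash
python3 -c "
from h import *
st()"
```

```text
t 21.02 grasp [0.5419 0.1588 0.0629] psi 3.91 tilt [-0.0108 -0.0012] F [-9.3 -0.8 12.7] w 0.0136 gf 10.0
```

Call:
{"name": "move_arm", "arguments": {
  "commands": [
    [[0, 0, -0.04, 0, 0, 0], [0.05, 0, -0.06, 0, 0, 0], [0.1, 0, -0.06, 0, 0, 0], [0.1, 0, -0.06, 0, 0, 0], [0.1, 0, -0.06, 0, 0, 0]]
  ],
  "squeeze": 8
}}

```text
time: 21.65
position: [0.5481, 0.1593, 0.2282]
tool_rot: [0.999, 0.034, -0.005, 0.0]
ft_force: [-7.6, 0.0, 3.3]
grip_width: 0.0135
grip_force: 8.0
```

```bash
python3 -c "
from h import *
st()"
```

```text
t 21.65 grasp [0.5465 0.1591 0.0643] psi 3.89 tilt [-0.0099 -0.001 ] F [-7.6  0.   3.3] w 0.0135 gf 8.0
```

Call:
{"name": "move_arm", "arguments": {
  "commands": [
    [[0, 0, 0, 0, 0, 0], [0, 0, 0, 0, 0, 0], [0, 0, 0, 0, 0, 0], [0, 0, -1, 0, 0, 0], [0, 0, -2.5, 0, 0, 0], [0, 0, -4, 0, 0, 0], [0, 0, -4, 0, 0, 0], [0, 0, -4, 0, 0, 0]]
  ],
  "claw": -0.38
}}

```text
time: 22.65
position: [0.5504, 0.1593, 0.389]
tool_rot: [0.999, 0.034, -0.0, 0.0]
ft_force: [-0.4, -0.9, -0.6]
grip_width: 0.0598
grip_force: 0.0
```

```bash
python3 -c "
from h import *
go((.5391,-.3854,.22,-13.2),(.5391,-.3854,.13,-13.2))"
```

```text
t 22.65 grasp [0.5503 0.1593 0.225 ] psi 3.89 tilt [-0.0004 -0.0002] F [-0.4 -0.9 -0.6] w 0.0598 gf 0.0
shift [-1.204 13.568  0.127] turn [0.    0.    0.298]
shift [0.   0.   2.25] turn [0. 0. 0.]
```

Call:
{"name": "move_arm", "arguments": {
  "commands": [
    [[-1.2, 13.57, 0.12, 0, 0, 0.298], [-1.2, 13.57, 0.12, 0, 0, 0.298], [-1.2, 13.57, 0.12, 0, 0, 0.298], [-1.2, 13.57, 0.12, 0, 0, 0.298], [-1.2, 13.57, 0.12, 0, 0, 0.298], [-1.2, 13.57, 0.12, 0, 0, 0.298], [-1.2, 13.57, 0.12, 0, 0, 0.298], [-1.2, 13.57, 0.12, 0, 0, 0.298], [-1.2, 13.57, 0.12, 0, 0, 0.298], [-1.2, 13.57, 0.12, 0, 0, 0.298], [-1.2, 13.57, 0.12, 0, 0, 0.298], [-1.2, 13.57, 0.12, 0, 0, 0.298]]
  ]
}}

```text
time: 24.15
position: [0.5397, -0.3837, 0.3834]
tool_rot: [0.993, -0.114, -0.001, -0.001]
ft_force: [0.6, 1.1, 0.2]
grip_width: 0.0603
grip_force: 0.0
```

```bash
python3 -c "
from h import *
go((.5391,-.3854,.13,-13.2))
c0=dict(np.load('top0.npz'));W=cloud(c0);q=W[135:165,340:420];print('near block top max z',np.nanmax(q[...,2]),q.reshape(-1,3)[np.nanargmax(q[...,2])])
w=W[130:235,345:395].reshape(-1,3);w=w[w[:,2]>.085];print(w.min(0) if len(w) else None,w.max(0) if len(w) else None)
c=camera('top');np.savez('top4.npz',**c);s=camera('side');np.savez('side4.npz',**s)
print('bar',ends(c,.040,(161,167)))
a=c['pixels'];b=s['pixels']
cv2.imwrite('pics/b3.png',np.vstack([cv2.resize(a[148:198,155:260],(798,380),interpolation=2),np.hstack([cv2.resize(b[150:213,240:310],(240,216),interpolation=2),cv2.resize(b[230:295,240:330],(300,216),interpolation=2),cv2.resize(c0['pixels'][155:205,345:395],(216,216),interpolation=2),np.zeros((216,42,3),np.uint8)])]))"
```

```text
t 24.15 grasp [ 0.5393 -0.3834  0.2194] psi -13.1 tilt [-0.0022  0.002 ] F [0.6 1.1 0.2] w 0.0603 gf 0.0
shift [2.000e-03 4.700e-02 2.234e+00] turn [-0.001  0.003  0.002]
near block top max z 0.10004790520745141 [ 0.64521852 -0.52258712  0.10004791]
[ 0.35137082 -0.47059317  0.08593881] [ 0.4733047  -0.43711828  0.10869185]
bar [(np.float64(165.6), np.float64(5.0)), (np.float64(-155.7), np.float64(0.5))]
```

View pics/b3.png

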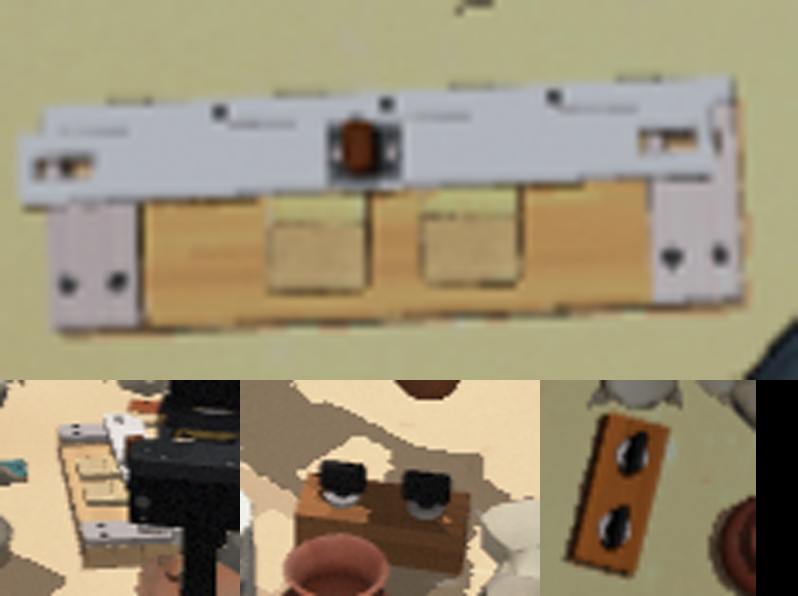

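```bash
cat >> h.py <<'E'
def barpose(c,ul=(176,236)):
    g=grey(up(c,150,262,148,200));th=np.radians(BED[2]);M=np.array([[np.cos(th),np.sin(th)],[-np.sin(th),np.cos(th)]])
    F=[]
    for u in np.arange(ul[0],ul[1],.5):
        col=g[:,int((u+.5)*4)];v0=int(163*4)
        r=np.nonzero(~col[v0:])[0]
        if len(r): F.append(M@(ray(c,u,163+r[0]/4-.5,.040)[:2]-np.array(BED[:2])))
    F=np.array(F)*1000
    for _ in range(4):
        f=np.polyfit(F[:,1],F[:,0],1);r=F[:,0]-np.polyval(f,F[:,1]);F=F[abs(r)<max(1.5*np.std(r),.5)]
    L=[]
    for V in np.arange(167,173,.5):
        r=np.nonzero(g[int((V+.5)*4),150*4:175*4])[0]
        if len(r): L.append((M@(ray(c,150+r[0]/4-.5,V,.040)[:2]-np.array(BED[:2])))[1]*1000)
    print("front edge x(0)",round(f[1],1),"slope",round(f[0],4),"n",len(F),"left end y",round(np.median(L),1),round(np.std(L),1))
E
python3 -c "
from h import *
c=dict(np.load('top4.npz'));barpose(c)
a=c['pixels'];h=cv2.cvtColor(a,cv2.COLOR_BGR2HSV)
# grip block mask (dark/brown)
g=(h[...,2]<90)&(h[...,1]>90);g[:, :195]=0;g[:,215:]=0;g[:160]=0;g[174:]=0
v,u=np.nonzero(g);print('block px',u.mean(),v.mean(),len(u),u.min(),u.max(),v.min(),v.max())
p=ray(c,u.mean(),v.mean(),.072)[:2]-np.array(BED[:2]);th=np.radians(3.9);print(np.cos(th)*p[0]+np.sin(th)*p[1],-np.sin(th)*p[0]+np.cos(th)*p[1])"
```

```text
front edge x(0) 4.0 slope 0.0018 n 87 left end y 166.9 0.2
block px 201.75 167.28571428571428 28 200 204 164 173
0.018234505533263817 0.008685751289159938
```

```bash
python3 -c "
from h import *
x,y=bed(.021,.0105)
go((x,y,.22,3.9),(x,y,.065,3.9));print(x,y)"
```

```text
t 24.25 grasp [ 0.5397 -0.3838  0.2202] psi -13.08 tilt [-0.0011  0.0006] F [-0.2 -0.2 -0. ] w 0.0608 gf 0.0
shift [-3.0590e+00 -1.3479e+01  1.2000e-02] turn [-0.001  0.001 -0.296]
shift [0.    0.    3.875] turn [0. 0. 0.]
0.5427372093035625 0.16900400603174404
```

Call:
{"name": "move_arm", "arguments": {
  "commands": [
    [[-3.06, -13.48, 0, 0, 0, -0.296], [-3.06, -13.48, 0, 0, 0, -0.296], [-3.06, -13.48, 0, 0, 0, -0.296], [-3.06, -13.48, 0, 0, 0, -0.296], [-3.06, -13.48, 0, 0, 0, -0.296], [-3.06, -13.48, 0, 0, 0, -0.296], [-3.06, -13.48, 0, 0, 0, -0.296], [-3.06, -13.48, 0, 0, 0, -0.296], [-3.06, -13.48, 0, 0, 0, -0.296], [-3.06, -13.48, 0, 0, 0, -0.296], [-3.06, -13.48, 0, 0, 0, -0.296], [-3.06, -13.48, 0, 0, 0, -0.296]]
  ]
}}

```text
time: 25.75
position: [0.5434, 0.1664, 0.3843]
tool_rot: [0.999, 0.032, -0.0, 0.0]
ft_force: [0.1, 0.5, 0.6]
grip_width: 0.06
grip_force: 0.0
```

```bash
python3 -c "
from h import *
x,y=bed(.021,.0105)
go((x,y,.065,3.9))"
```

```text
t 25.75 grasp [0.5433 0.1663 0.2203] psi 3.69 tilt [-0.0005 -0.0006] F [0.1 0.5 0.6] w 0.06 gf 0.0
shift [-0.011 -0.069  3.883] turn [ 0.001  0.001 -0.004]
```

Call:
{"name": "move_arm", "arguments": {
  "commands": [
    [[-0.01, -0.06, 1.5, 0, 0, 0], [-0.01, -0.06, 2.9, 0, 0, 0], [-0.01, -0.06, 3.6, 0, 0, 0], [-0.01, -0.06, 3.85, 0, 0, 0], [-0.01, -0.06, 3.88, 0, 0, 0], [-0.01, -0.06, 3.88, 0, 0, 0]]
  ],
  "squeeze": 12
}}

```text
time: 26.5
position: [0.5435, 0.1695, 0.2303]
tool_rot: [0.999, 0.033, 0.001, -0.0]
ft_force: [0.1, 0.9, -0.4]
grip_width: 0.0605
grip_force: 0.0
```

Call:
{"name": "move_arm", "arguments": {
  "commands": [
    [[0, 0, 0, 0, 0, 0], [0, 0, 0, 0, 0, 0], [0, 0, 0, 0, 0, 0], [0, 0, 0, 0, 0, 0], [0, 0, 0, 0, 0, 0], [0, 0, 0, 0, 0, 0], [0, 0, 0, 0, 0, 0]]
  ],
  "claw": 1
}}

```text
time: 27.38
position: [0.5428, 0.1698, 0.229]
tool_rot: [0.999, 0.033, -0.0, 0.0]
ft_force: [0.1, -0.2, 0.9]
grip_width: 0.0143
grip_force: 12.0
```

```bash
cat >> h.py <<'E'
def inbed():
    o=get_obs();p=o["position"]+R.from_quat(o["tool_rot"]).as_matrix()[:,2]*.164
    t=np.radians(BED[2]);d=p[:2]-np.array(BED[:2]);print("bed xy mm",((np.cos(t)*d[0]+np.sin(t)*d[1])*1000).round(1),((-np.sin(t)*d[0]+np.cos(t)*d[1])*1000).round(1))
E
python3 -c "
from h import *
inbed()
x,y=bed(.021,0)
go((x,y,.065,3.9))"
```

```text
bed xy mm 21.0 11.2
t 27.38 grasp [0.5427 0.1697 0.065 ] psi 3.78 tilt [-0.0005 -0.0003] F [ 0.1 -0.2  0.9] w 0.0143 gf 12.0
shift [-0.003  0.281  0.   ] turn [ 0.     0.001 -0.002]
```

Call:
{"name": "move_arm", "arguments": {
  "commands": [
    [[0, 0.1, 0, 0, 0, 0], [0, 0.2, 0, 0, 0, 0], [0, 0.28, 0, 0, 0, 0], [0.04, 0.28, 0, 0, 0, 0], [0.08, 0.28, 0, 0, 0, 0], [0.1, 0.28, 0, 0, 0, 0], [0.1, 0.28, 0, 0, 0, 0]]
  ]
}}

```text
time: 28.25
position: [0.5452, 0.1584, 0.2291]
tool_rot: [0.999, 0.033, -0.004, 0.001]
ft_force: [-7.0, -3.8, 7.9]
grip_width: 0.0138
grip_force: 12.0
```

```bash
python3 -c "
from h import *
inbed();st()"
```

```text
bed xy mm 21.3 -0.4
t 28.25 grasp [0.5437 0.1581 0.0651] psi 3.81 tilt [-0.0087 -0.0019] F [-7.  -3.8  7.9] w 0.0138 gf 12.0
```

Call:
{"name": "move_arm", "arguments": {
  "commands": [
    [[0, 0, 0, 0, 0, 0], [0, 0, 0, 0, 0, 0], [0, 0, 0, 0, 0, 0], [0, 0, 0, 0, 0, 0], [0, 0, -1, 0, 0, 0], [0, 0, -2.5, 0, 0, 0], [0, 0, -3.9, 0, 0, 0], [0, 0, -3.9, 0, 0, 0]]
  ],
  "claw": -0.38
}}

```text
time: 29.25
position: [0.5491, 0.1592, 0.3902]
tool_rot: [0.999, 0.033, 0.006, -0.0]
ft_force: [-0.9, -0.2, -0.7]
grip_width: 0.0598
grip_force: 0.0
```

```bash
python3 -c "
from h import *
go((.5391,-.3854,.22,-13.2))"
```

```text
t 29.25 grasp [0.551  0.1594 0.2262] psi 3.78 tilt [0.0115 0.0009] F [-0.9 -0.2 -0.7] w 0.0598 gf 0.0
shift [-1.148 13.569  0.14 ] turn [-0.002 -0.011  0.296]
```

Call:
{"name": "move_arm", "arguments": {
  "commands": [
    [[-1.2, 13.6, 0.12, 0, 0, 0.296], [-1.2, 13.6, 0.12, 0, 0, 0.296], [-1.2, 13.6, 0.12, 0, 0, 0.296], [-1.2, 13.6, 0.12, 0, 0, 0.296], [-1.2, 13.6, 0.12, 0, 0, 0.296], [-1.2, 13.6, 0.12, 0, 0, 0.296], [-1.2, 13.6, 0.12, 0, 0, 0.296], [-1.2, 13.6, 0.12, 0, 0, 0.296], [-1.2, 13.6, 0.12, 0, 0, 0.296], [-1.2, 13.6, 0.12, 0, 0, 0.296], [-1.2, 13.6, 0.12, 0, 0, 0.296], [-1.2, 13.6, 0.12, 0, 0, 0.296]]
  ]
}}

```text
time: 30.75
position: [0.5356, -0.3855, 0.3797]
tool_rot: [0.993, -0.114, -0.001, -0.001]
ft_force: [0.2, -0.1, 0.2]
grip_width: 0.0601
grip_force: 0.0
```

```bash
python3 -c "
from h import *
go((.5391,-.3854,.13,-13.2),(.5391,-.3854,.058,-13.2))
c=camera('top');np.savez('top5.npz',**c);print(ends(c,.040,(161,167)));barpose(c)
c0=dict(np.load('top0.npz'))
# screw wings: dark blobs on block
h=cv2.cvtColor(up(c0,345,385,155,205),cv2.COLOR_BGR2HSV);m=((h[...,2]<55)&(h[...,2]>0)).astype(np.uint8)
n,l,s,ce=cv2.connectedComponentsWithStats(m)
for i in range(1,n):
  if s[i,4]>200:
    v,u=np.nonzero(l==i);pts=np.c_[(u+.5)/4-.5,(v+.5)/4-.5];print(s[i],(ray(c0,*pts.mean(0),.055)).round(4),rectw(c0,pts,.055))"
```

```text
t 30.75 grasp [ 0.5353 -0.3852  0.2157] psi -13.1 tilt [-0.0017  0.0014] F [ 0.2 -0.1  0.2] w 0.0601 gf 0.0
shift [ 0.09  -0.019  2.143] turn [-0.001  0.002  0.002]
shift [0.  0.  1.8] turn [0. 0. 0.]
[(np.float64(155.5), np.float64(0.5)), (np.float64(-156.5), np.float64(0.3))]
front edge x(0) 4.0 slope 0.0013 n 85 left end y 155.5 0.6
[1406  653   37  133  670] [ 0.513  -0.3487  0.055 ] ((512.6, -348.4), (5.2, 115.4), 76.6)
[1454  668   26   41  606] [ 0.5389 -0.3854  0.055 ] ((539.3, -385.6), (15.7, 37.1), 72.8)
[1437  737   26   41  606] [ 0.4806 -0.3715  0.055 ] ((481.1, -371.4), (14.4, 36.7), 72.7)
```

Call:
{"name": "move_arm", "arguments": {
  "commands": [
    [[0.09, -0.02, 1.4, 0, 0.002, 0.01], [0.09, -0.02, 2.8, 0, 0.002, 0.01], [0.09, -0.02, 3.6, 0, 0.002, 0.01], [0.09, -0.02, 3.86, 0, 0.002, 0.01], [0.09, -0.02, 3.88, 0, 0.002, 0.01], [0.09, -0.02, 3.88, 0, 0.002, 0.01]]
  ],
  "squeeze": 20
}}

```text
time: 31.55
position: [0.5398, -0.3874, 0.2271]
tool_rot: [0.993, -0.12, 0.002, 0.001]
ft_force: [-0.8, -0.2, 0.3]
grip_width: 0.06
grip_force: 0.0
```

Call:
{"name": "move_arm", "arguments": {
  "commands": [
    [[0, 0, 0, 0, 0, 0], [0, 0, 0, 0, 0, 0], [0, 0, 0, 0, 0, 0], [0, 0, 0, 0, 0, 0], [0, 0, 0, 0, 0, 0], [0, 0, 0, 0, 0, 0], [0, 0, 0, 0, 0, 0], [0, 0, 0, 0, 0, 0]]
  ],
  "claw": 1
}}

```text
time: 32.55
position: [0.5391, -0.3871, 0.2251]
tool_rot: [0.993, -0.12, 0.001, 0.0]
ft_force: [-0.0, -0.1, -1.0]
grip_width: 0.01
grip_force: 20.0
```

```bash
python3 -c "
from h import *
x,y=bed(.0215,-.135);print(x,y)
go((.5391,-.3854,.245,-13.2),(x,y,.245,93.9))"
```

```text
0.553132276234774 0.023874951106496095
t 32.55 grasp [ 0.5393 -0.3872  0.0611] psi -13.76 tilt [ 0.0014 -0.0006] F [-0.  -0.1 -1. ] w 0.01 gf 20.0
shift [-2.000e-03 -4.100e-02 -4.598e+00] turn [ 0.    -0.002 -0.01 ]
shift [ -1.995 -10.042   0.   ] turn [ 0.     0.    -1.869]
```

Call:
{"name": "move_arm", "arguments": {
  "commands": [
    [[0, 0, -1.4, 0, 0, 0], [0, 0, -2.9, 0, 0, 0], [0, 0, -4.3, 0, 0, 0], [0, 0, -4.6, 0, 0, 0], [0, 0, -4.6, 0, 0, 0]]
  ]
}}

```text
time: 33.17
position: [0.5387, -0.3868, 0.4096]
tool_rot: [0.993, -0.12, 0.001, 0.001]
ft_force: [-0.4, -0.2, -1.3]
grip_width: 0.0099
grip_force: 20.0
```

```bash
python3 -c "
from h import *
x,y=bed(.0215,-.135)
go((x,y,.245,93.9))"
```

```text
t 33.17 grasp [ 0.539  -0.387   0.2456] psi -13.76 tilt [ 0.0022 -0.0013] F [-0.4 -0.2 -1.3] w 0.0099 gf 20.0
shift [-2.0900e+00 -1.0058e+01  3.0000e-03] turn [ 3.000e-03 -1.000e-03 -1.879e+00]
```

Call:
{"name": "move_arm", "arguments": {
  "commands": [
    [[-2.09, -10.06, 0, 0, 0, -1.879], [-2.09, -10.06, 0, 0, 0, -1.879], [-2.09, -10.06, 0, 0, 0, -1.879], [-2.09, -10.06, 0, 0, 0, -1.879], [-2.09, -10.06, 0, 0, 0, -1.879], [-2.09, -10.06, 0, 0, 0, -1.879], [-2.09, -10.06, 0, 0, 0, -1.879], [-2.09, -10.06, 0, 0, 0, -1.879], [-2.09, -10.06, 0, 0, 0, -1.879], [-2.09, -10.06, 0, 0, 0, -1.879], [-2.09, -10.06, 0, 0, 0, -1.879], [-2.09, -10.06, 0, 0, 0, -1.879]]
  ]
}}

```text
time: 34.67
position: [0.553, 0.0237, 0.4074]
tool_rot: [0.684, 0.73, -0.001, -0.001]
ft_force: [-0.1, -0.3, -0.4]
grip_width: 0.0097
grip_force: 20.0
```

Call:
{"name": "move_arm", "arguments": {
  "commands": [
    [[0, 0, 1.4, 0, 0, 0], [0, 0, 2.6, 0, 0, 0], [0, 0, 3.4, 0, 0, 0], [0, 0, 3.5, 0, 0, 0], [0, 0, 3.5, 0, 0, 0]]
  ]
}}

```text
time: 35.3
position: [0.5539, 0.0235, 0.2693]
tool_rot: [0.683, 0.73, 0.0, 0.001]
ft_force: [-0.4, 0.4, -0.4]
grip_width: 0.0097
grip_force: 20.0
```

```bash
python3 -c "
from h import *
x,y=bed(.0215,-.135)
go((x,y,.095,93.9));inbed()
s=camera('side');np.savez('side6.npz',**s);c=camera('top');np.savez('top6.npz',**c)
cv2.imwrite('pics/c1.png',np.hstack([cv2.resize(s['pixels'][165:215,250:300],(400,400),interpolation=2),cv2.resize(c['pixels'][145:195,215:265],(400,400),interpolation=2)]))"
```

```text
t 35.3 grasp [0.5543 0.0234 0.1053] psi 93.84 tilt [ 0.0021 -0.0007] F [-0.4  0.4 -0.4] w 0.0097 gf 20.0
shift [ 0.01  -0.02   0.257] turn [ 0.002  0.001 -0.001]
bed xy mm 22.6 -135.5
```

View pics/c1.png

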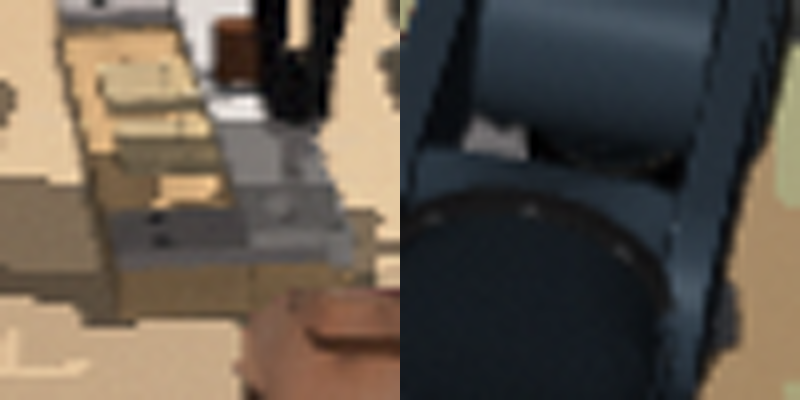

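Call:
{"name": "move_arm", "arguments": {
  "commands": [
    [[0.01, -0.02, 0.2, 0.002, 0, 0], [0.01, -0.02, 0.3, 0.002, 0, 0], [0.01, -0.02, 0.36, 0.002, 0, 0], [0.01, -0.02, 0.4, 0.002, 0, 0], [0.01, -0.02, 0.42, 0.002, 0, 0], [0.01, -0.02, 0.42, 0.002, 0, 0]]
  ]
}}

```text
time: 36.15
position: [0.5525, 0.024, 0.2519]
tool_rot: [0.683, 0.731, -0.001, -0.0]
ft_force: [-0.8, -0.4, -0.7]
grip_width: 0.0098
grip_force: 20.0
```

```bash
python3 -c "
from h import *
st();inbed()
c=dict(np.load('top5.npz'));g=~grey(up(c,150,262,148,200));th=np.radians(3.9)
for (a,b,v0,v1),h in [((238,252,162,170),.040),((158,171,165,174),.040)]:
    q=np.zeros_like(g,np.uint8);q[v0*4:v1*4,a*4:b*4]=g[v0*4:v1*4,a*4:b*4];n,l,s,ce=cv2.connectedComponentsWithStats(q)
    for i in range(1,n):
        if s[i,4]>60:
            x0,y0,w,hh=s[i,:4];p=ray(c,(x0+w/2)/4-.5,(y0+hh/2)/4-.5,h)[:2]-np.array(BED[:2]);print(s[i]/4,(np.cos(th)*p[0]+np.sin(th)*p[1])*1000,(-np.sin(th)*p[0]+np.cos(th)*p[1])*1000)"
```

```text
t 36.15 grasp [0.5523 0.0239 0.0879] psi 93.9 tilt [-0.0014 -0.0007] F [-0.8 -0.4 -0.7] w 0.0098 gf 20.0
bed xy mm 20.7 -134.9
[242.5  165.     7.     2.75  66.75] 20.296168798446562 -135.89025923733232
[158.   165.     2.25   9.    73.  ] 23.36340306606409 158.80559438423944
[163.   168.25   7.     3.    67.5 ] 21.3458757485644 133.88634856217604
```

Call:
{"name": "move_arm", "arguments": {
  "commands": [
    [[0, 0, 0.1, 0, 0, 0], [0, 0, 0.2, 0, 0, 0], [0, 0, 0.28, 0, 0, 0], [0, 0, 0.28, 0, 0, 0]]
  ]
}}

```text
time: 36.65
position: [0.5523, 0.024, 0.2402]
tool_rot: [0.683, 0.731, -0.001, -0.001]
ft_force: [-3.3, 0.4, -2.2]
grip_width: 0.0094
grip_force: 20.0
```

```bash
python3 -c "
from h import *
st();inbed()"
```

```text
t 36.65 grasp [0.5519 0.024  0.0762] psi 93.9 tilt [-0.0025 -0.0005] F [-3.3  0.4 -2.2] w 0.0094 gf 20.0
bed xy mm 20.2 -134.8
```

Call:
{"name": "move_arm", "arguments": {
  "commands": [
    [[0, -0.01, 0.08, 0, 0, 0], [0, -0.02, 0.16, 0, 0, 0], [0, -0.02, 0.21, 0, 0, 0], [0, -0.02, 0.23, 0, 0, 0], [0, -0.02, 0.24, 0, 0, 0], [0, -0.02, 0.24, 0, 0, 0]]
  ]
}}

```text
time: 37.4
position: [0.5519, 0.0239, 0.2314]
tool_rot: [0.683, 0.731, -0.0, 0.0]
ft_force: [-2.4, 0.6, 1.5]
grip_width: 0.0097
grip_force: 20.0
```

```bash
python3 -c "
from h import *
st();inbed()"
```

```text
t 37.4 grasp [0.5519 0.0238 0.0674] psi 93.9 tilt [-0.0004 -0.0008] F [-2.4  0.6  1.5] w 0.0097 gf 20.0
bed xy mm 20.2 -135.0
```

Call:
{"name": "move_arm", "arguments": {
  "commands": [
    [[0, 0, 0.03, 0, 0, 0], [0, 0, 0.03, 0, 0, 0.18], [0, 0, 0.03, 0, 0, 0.36], [0, 0, 0.03, 0, 0, 0.54], [0, 0, 0.03, 0, 0, 0.72], [0, 0, 0.03, 0, 0, 0.9], [0, 0, 0.03, 0, 0, 1.08], [0, 0, 0.03, 0, 0, 1.26], [0, 0, 0.03, 0, 0, 1.44], [0, 0, 0.03, 0, 0, 1.571], [0, 0, 0.03, 0, 0, 1.571], [0, 0, 0.03, 0, 0, 1.571]]
  ]
}}

```text
time: 38.9
position: [0.5519, 0.024, 0.2312]
tool_rot: [0.999, 0.034, 0.0, 0.0]
ft_force: [-4.9, -0.9, 7.7]
grip_width: 0.0099
grip_force: 20.0
```

```bash
python3 -c "
from h import *
st();inbed();print(get_obs()['moment'])"
```

```text
t 38.9 grasp [0.552  0.0238 0.0672] psi 3.88 tilt [ 0.     -0.0009] F [-4.9 -0.9  7.7] w 0.0099 gf 20.0
bed xy mm 20.3 -135.0
[-0.07605615  1.09563417 -0.00634771]
```

Call:
{"name": "move_arm", "arguments": {
  "commands": [
    [[0, 0, 0, 0, 0, 0], [0, 0, 0, 0, 0, 0], [0, 0, 0, 0, 0, 0], [0, 0, 0, 0, 0, 0], [0, 0, -1, 0, 0, 0], [0, 0, -2.5, 0, 0, 0], [0, 0, -3.8, 0, 0, 0], [0, 0, -3.8, 0, 0, 0]]
  ],
  "claw": -0.38
}}

```text
time: 39.9
position: [0.5534, 0.0239, 0.3866]
tool_rot: [0.999, 0.034, 0.005, 0.001]
ft_force: [0.1, 0.1, 0.1]
grip_width: 0.0598
grip_force: 0.0
```

```bash
python3 -c "
from h import *
go((.481,-.372,.22,-13.8))"
```

```text
t 39.9 grasp [0.5551 0.0235 0.2226] psi 3.89 tilt [ 0.0104 -0.0024] F [0.1 0.1 0.1] w 0.0598 gf 0.0
shift [-2.478  9.753  0.071] turn [ 0.002 -0.011  0.309]
```

Call:
{"name": "move_arm", "arguments": {
  "commands": [
    [[-2.48, 9.75, 0.07, 0, 0, 0.309], [-2.48, 9.75, 0.07, 0, 0, 0.309], [-2.48, 9.75, 0.07, 0, 0, 0.309], [-2.48, 9.75, 0.07, 0, 0, 0.309], [-2.48, 9.75, 0.07, 0, 0, 0.309], [-2.48, 9.75, 0.07, 0, 0, 0.309], [-2.48, 9.75, 0.07, 0, 0, 0.309], [-2.48, 9.75, 0.07, 0, 0, 0.309], [-2.48, 9.75, 0.07, 0, 0, 0.309], [-2.48, 9.75, 0.07, 0, 0, 0.309], [-2.48, 9.75, 0.07, 0, 0, 0.309]]
  ]
}}

```text
time: 41.28
position: [0.4799, -0.3704, 0.3798]
tool_rot: [0.993, -0.119, -0.0, 0.0]
ft_force: [0.7, 0.4, 0.2]
grip_width: 0.0598
grip_force: 0.0
```

```bash
python3 -c "
from h import *
go((.481,-.372,.0605,-13.8))
c=camera('top');np.savez('top7.npz',**c);barpose(c);print(ends(c,.040,(161,167)))
h=cv2.cvtColor(up(c,215,262,148,200),cv2.COLOR_BGR2HSV);m=((h[...,2]<60)&(h[...,2]>0)).astype(np.uint8);n,l,s,ce=cv2.connectedComponentsWithStats(m)
for i in range(1,n):
  if s[i,4]>150:
    v,u=np.nonzero(l==i);pts=np.c_[(u+.5)/4-.5,(v+.5)/4-.5];p=ray(c,*pts.mean(0),.065)[:2]-np.array(BED[:2]);t=np.radians(3.9);print(s[i],rectw(c,pts,.065),np.cos(t)*p[0]+np.sin(t)*p[1],-np.sin(t)*p[0]+np.cos(t)*p[1])"
```

```text
t 41.27 grasp [ 0.4799 -0.3705  0.2158] psi -13.71 tilt [-0.0005 -0.0005] F [0.7 0.4 0.2] w 0.0598 gf 0.0
shift [0.037 0.031 3.883] turn [0.001 0.    0.002]
front edge x(0) 4.0 slope 0.0017 n 92 left end y 155.5 0.6
[(np.float64(155.4), np.float64(0.5)), (np.float64(-156.5), np.float64(0.2))]
[976 642  14  41 411] ((551.3, 22.6), (10.7, 33.7), 89.4) 0.019325438243036754 -0.13587376328881642
```

Call:
{"name": "move_arm", "arguments": {
  "commands": [
    [[0.04, 0.03, 1.4, 0, 0, 0], [0.04, 0.03, 2.8, 0, 0, 0], [0.04, 0.03, 3.6, 0, 0, 0], [0.04, 0.03, 3.86, 0, 0, 0], [0.04, 0.03, 3.88, 0, 0, 0], [0.04, 0.03, 3.88, 0, 0, 0]]
  ]
}}

```text
time: 42.08
position: [0.4813, -0.3739, 0.2261]
tool_rot: [0.993, -0.12, 0.001, 0.002]
ft_force: [0.7, -0.1, 0.2]
grip_width: 0.0598
grip_force: 0.0
```

Call:
{"name": "move_arm", "arguments": {
  "commands": [
    [[0, 0, 0, 0, 0, 0], [0, 0, 0, 0, 0, 0], [0, 0, 0, 0, 0, 0], [0, 0, 0, 0, 0, 0], [0, 0, 0, 0, 0, 0], [0, 0, 0, 0, 0, 0], [0, 0, 0, 0, 0, 0], [0, 0, 0, 0, 0, 0]]
  ],
  "claw": 1
}}

```text
time: 43.08
position: [0.4806, -0.3735, 0.2244]
tool_rot: [0.993, -0.12, -0.0, 0.0]
ft_force: [-0.9, -0.4, -0.5]
grip_width: 0.01
grip_force: 20.0
```

Call:
{"name": "move_arm", "arguments": {
  "commands": [
    [[0, 0, -1.4, 0, 0, 0], [0, 0, -2.9, 0, 0, 0], [0, 0, -4.3, 0, 0, 0], [0, 0, -4.6, 0, 0, 0], [0, 0, -4.6, 0, 0, 0], [0, 0, -4.6, 0, 0, 0]]
  ]
}}

```text
time: 43.82
position: [0.4802, -0.3728, 0.4061]
tool_rot: [0.993, -0.12, -0.002, -0.001]
ft_force: [-0.9, -0.7, -0.9]
grip_width: 0.0103
grip_force: 20.0
```

```bash
python3 -c "
from h import *
x,y=bed(.0205,.1345)
go((x,y,.245,93.9))"
```

```text
t 43.83 grasp [ 0.4796 -0.3723  0.2421] psi -13.82 tilt [-0.0037  0.0028] F [-0.9 -0.7 -0.9] w 0.0103 gf 20.0
shift [ -2.673 -16.475  -0.031] turn [-5.00e-03  1.00e-03 -1.88e+00]
```

Call:
{"name": "move_arm", "arguments": {
  "commands": [
    [[-2.67, -16.48, 0, 0, 0, -1.88], [-2.67, -16.48, 0, 0, 0, -1.88], [-2.67, -16.48, 0, 0, 0, -1.88], [-2.67, -16.48, 0, 0, 0, -1.88], [-2.67, -16.48, 0, 0, 0, -1.88], [-2.67, -16.48, 0, 0, 0, -1.88], [-2.67, -16.48, 0, 0, 0, -1.88], [-2.67, -16.48, 0, 0, 0, -1.88], [-2.67, -16.48, 0, 0, 0, -1.88], [-2.67, -16.48, 0, 0, 0, -1.88], [-2.67, -16.48, 0, 0, 0, -1.88], [-2.67, -16.48, 0, 0, 0, -1.88]]
  ]
}}

```text
time: 45.32
position: [0.5338, 0.2952, 0.4052]
tool_rot: [0.681, 0.732, -0.002, -0.001]
ft_force: [0.9, -1.1, -0.6]
grip_width: 0.0099
grip_force: 20.0
```

Call:
{"name": "move_arm", "arguments": {
  "commands": [
    [[0, 0, 0, 0, 0, 0], [0, 0, 0, 0, 0, 0], [0, 0, 0, 0, 0, 0]]
  ]
}}

```text
time: 45.7
position: [0.5347, 0.2911, 0.4078]
tool_rot: [0.683, 0.73, -0.001, -0.0]
ft_force: [0.9, -0.5, -0.3]
grip_width: 0.0101
grip_force: 20.0
```

```bash
python3 -c "
from h import *
x,y=bed(.0205,.1345)
go((x,y,.095,93.9));inbed()"
```

```text
t 45.7 grasp [0.5345 0.2909 0.2438] psi 93.79 tilt [-0.001  -0.0011] F [ 0.9 -0.5 -0.3] w 0.0101 gf 20.0
shift [ 0.045 -0.015  3.719] turn [-0.001  0.001 -0.002]
bed xy mm 21.1 132.7
```

Call:
{"name": "move_arm", "arguments": {
  "commands": [
    [[0.04, 0, 1.4, 0, 0, 0], [0.04, 0, 2.6, 0, 0, 0], [0.04, 0, 3.5, 0, 0, 0], [0.04, 0, 3.7, 0, 0, 0], [0.04, 0, 3.7, 0, 0, 0], [0.04, 0, 3.7, 0, 0, 0]]
  ]
}}

```text
time: 46.45
position: [0.5352, 0.2939, 0.2618]
tool_rot: [0.683, 0.731, 0.001, 0.001]
ft_force: [-0.3, 0.4, -0.7]
grip_width: 0.0094
grip_force: 20.0
```

```bash
python3 -c "
from h import *
x,y=bed(.0209,.1344)
go((x,y,.088,93.9));inbed()"
```

```text
t 46.45 grasp [0.5357 0.294  0.0978] psi 93.88 tilt [0.0032 0.0004] F [-0.3  0.4 -0.7] w 0.0094 gf 20.0
shift [-0.031 -0.027  0.245] turn [ 0.003 -0.    -0.   ]
bed xy mm 22.5 135.7
```

Call:
{"name": "move_arm", "arguments": {
  "commands": [
    [[-0.03, -0.015, 0.1, 0.001, 0, 0], [-0.03, -0.015, 0.18, 0.001, 0, 0], [-0.03, -0.015, 0.22, 0.001, 0, 0], [-0.03, -0.015, 0.24, 0.001, 0, 0], [-0.03, -0.015, 0.24, 0.001, 0, 0]]
  ]
}}

```text
time: 47.08
position: [0.5338, 0.2926, 0.2502]
tool_rot: [0.683, 0.731, -0.001, -0.0]
ft_force: [0.7, 0.5, -0.1]
grip_width: 0.0101
grip_force: 20.0
```

```bash
python3 -c "
from h import *
st();inbed()"
```

```text
t 47.08 grasp [0.5335 0.2924 0.0862] psi 93.9 tilt [-0.0017 -0.0009] F [ 0.7  0.5 -0.1] w 0.0101 gf 20.0
bed xy mm 20.2 134.3
```

Call:
{"name": "move_arm", "arguments": {
  "commands": [
    [[0, 0.01, 0.08, 0, 0, 0], [0, 0.01, 0.16, 0, 0, 0], [0, 0.01, 0.24, 0, 0, 0], [0, 0.01, 0.24, 0, 0, 0]]
  ]
}}

```text
time: 47.58
position: [0.534, 0.2925, 0.2402]
tool_rot: [0.683, 0.731, -0.001, -0.0]
ft_force: [0.1, 0.0, -1.1]
grip_width: 0.0101
grip_force: 20.0
```

```bash
python3 -c "
from h import *
st();inbed()"
```

```text
t 47.58 grasp [0.5337 0.2924 0.0762] psi 93.9 tilt [-0.0023 -0.0011] F [ 0.1  0.  -1.1] w 0.0101 gf 20.0
bed xy mm 20.3 134.2
```

Call:
{"name": "move_arm", "arguments": {
  "commands": [
    [[0, 0, 0.08, 0, 0, 0], [0, 0, 0.16, 0, 0, 0], [0, 0, 0.21, 0, 0, 0], [0, 0, 0.24, 0, 0, 0], [0, 0, 0.26, 0, 0, 0], [0, 0, 0.26, 0, 0, 0]]
  ]
}}

```text
time: 48.32
position: [0.5341, 0.2926, 0.2305]
tool_rot: [0.683, 0.731, -0.001, -0.0]
ft_force: [-1.4, -0.2, 1.2]
grip_width: 0.0099
grip_force: 20.0
```

```bash
python3 -c "
from h import *
st();inbed()"
```

```text
t 48.33 grasp [0.5339 0.2924 0.0665] psi 93.9 tilt [-0.0015 -0.0009] F [-1.4 -0.2  1.2] w 0.0099 gf 20.0
bed xy mm 20.6 134.2
```

Call:
{"name": "move_arm", "arguments": {
  "commands": [
    [[0, 0, 0.03, 0, 0, 0], [0, 0, 0.03, 0, 0, 0.18], [0, 0, 0.03, 0, 0, 0.36], [0, 0, 0.03, 0, 0, 0.54], [0, 0, 0.03, 0, 0, 0.72], [0, 0, 0.03, 0, 0, 0.9], [0, 0, 0.03, 0, 0, 1.08], [0, 0, 0.03, 0, 0, 1.26], [0, 0, 0.03, 0, 0, 1.44], [0, 0, 0.03, 0, 0, 1.571], [0, 0, 0.03, 0, 0, 1.571], [0, 0, 0.03, 0, 0, 1.571]]
  ]
}}

```text
time: 49.82
position: [0.5341, 0.2926, 0.2305]
tool_rot: [0.999, 0.034, -0.001, 0.0]
ft_force: [-2.1, -0.7, 7.5]
grip_width: 0.0097
grip_force: 20.0
```

```bash
python3 -c "
from h import *
st();inbed();print(get_obs()['moment'])"
```

```text
t 49.83 grasp [0.5339 0.2926 0.0665] psi 3.88 tilt [-0.0011 -0.0005] F [-2.1 -0.7  7.5] w 0.0097 gf 20.0
bed xy mm 20.6 134.4
[-0.15385277  0.68995594 -0.02871395]
```

Call:
{"name": "move_arm", "arguments": {
  "commands": [
    [[0, 0, 0, 0, 0, 0], [0, 0, 0, 0, 0, 0], [0, 0, 0, 0, 0, 0], [0, 0, 0, 0, 0, 0], [0, 0, -1, 0, 0, 0], [0, 0, -2.5, 0, 0, 0], [0, 0, -3.8, 0, 0, 0], [0, 0, -3.8, 0, 0, 0]]
  ],
  "claw": -0.38
}}

```text
time: 50.82
position: [0.5357, 0.2932, 0.3862]
tool_rot: [0.999, 0.034, 0.005, -0.001]
ft_force: [0.4, 0.1, -0.4]
grip_width: 0.0599
grip_force: 0.0
```

Call:
{"name": "move_arm", "arguments": {
  "commands": [
    [[-1, 14, 0, 0, 0, 0], [-1, 14, 0, 0, 0, 0], [-1, 14, 0, 0, 0, 0], [-1, 14, 0, 0, 0, 0], [-1, 14, 0, 0, 0, 0], [-1, 14, 0, 0, 0, 0], [-1, 14, 0, 0, 0, 0], [-1, 14, 0, 0, 0, 0], [-1, 14, 0, 0, 0, 0], [-1, 14, 0, 0, 0, 0], [-1, 14, 0, 0, 0, 0], [-1, 14, 0, 0, 0, 0]]
  ]
}}

```text
time: 52.32
position: [0.5322, -0.2671, 0.3808]
tool_rot: [0.999, 0.035, -0.002, -0.0]
ft_force: [0.2, 1.1, 0.7]
grip_width: 0.0597
grip_force: 0.0
```

```bash
python3 -c "
from h import *
st()
c=camera('top');s=camera('side');barpose(c);print(ends(c,.040,(161,167)))
cv2.imwrite('pics/f.png',np.vstack([cv2.resize(c['pixels'][148:198,155:260],(798,380),interpolation=2),np.hstack([cv2.resize(s['pixels'][150:213,240:310],(240,216),interpolation=2),np.zeros((216,558,3),np.uint8)])]))
for a,b in ((150,180),(225,262)):
  h=cv2.cvtColor(up(c,a,b,148,175),cv2.COLOR_BGR2HSV);m=((h[...,2]<60)&(h[...,2]>0)).astype(np.uint8);n,l,q,ce=cv2.connectedComponentsWithStats(m)
  for i in range(1,n):
    if q[i,4]>150:
      v,u=np.nonzero(l==i);pts=np.c_[(u+.5)/4-.5,(v+.5)/4-.5];p=ray(c,*pts.mean(0),.065)[:2]-np.array(BED[:2]);t=np.radians(3.9);print(rectw(c,pts,.065),np.cos(t)*p[0]+np.sin(t)*p[1],-np.sin(t)*p[0]+np.cos(t)*p[1])"
```

```text
t 52.33 grasp [ 0.5317 -0.2669  0.2168] psi 3.98 tilt [-0.0032  0.0008] F [0.2 1.1 0.7] w 0.0597 gf 0.0
front edge x(0) 4.0 slope 0.0021 n 92 left end y 155.5 0.5
[(np.float64(155.5), np.float64(0.5)), (np.float64(-156.4), np.float64(0.2))]
((533.8, 290.0), (33.7, 13.3), 2.0) 0.02031298727315358 0.1320737000630446
((551.3, 22.6), (10.6, 33.7), 89.4) 0.019467048266000125 -0.1358813238922823
```

View pics/f.png

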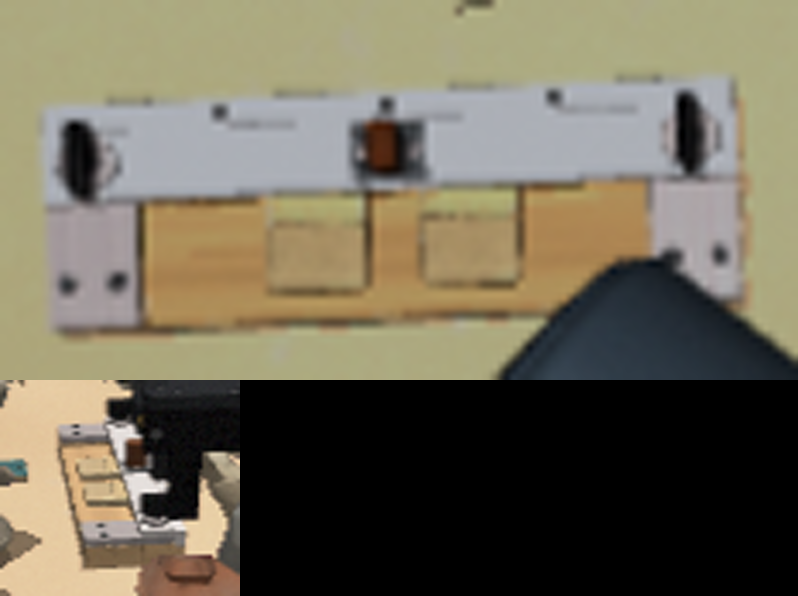

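```bash
python3 -c "
from rig import *
print(hand_in())"
```

```text
the job is handed in; nothing more can be done
None
```

I finished the job and handed it in at about 52 s of the 210 s limit, but the hand-in returned no verdict, so I don't know yet whether it passed.

In the last camera view, both tiles lie flat with their hole ends at the fence. The bar sits on both blocks about 0.4 mm off centre, and both thumbscrews are seated with their wings crosswise. Partway through, the bar moved about 11 mm along the fence after I let it go, so I regripped it and slid it back before fitting the screws. Only two bare tiles were in the scene.

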